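# Cock the desoldering pump on the bench stop and snap it into its holder

## Robot

A 7-joint arm with a two-finger parallel gripper is mounted at the origin on a cart in front of the work surface, level with it; the furniture and walls round the work are solid. World frame = base frame: x ahead of the robot, y to its left, z up, the work surface at z = 0. Lengths are in m, angles in rad, forces in N, time in s.
With the tool pointing down it reaches from about 0.35 to 0.9 m from the base axis. Payload 7.2 kg.
Tool frame: the origin (TCP) lies at the very end of the fingers, on their centre line; the grasp point (between the pads) lies 19 mm behind it; z points along the fingers, y is the line along which they close (so a half turn about z gives the same grasp; the last joint's range is limited). The gripper opens to 88 mm and grips with 3 to 60 N. Pads are 20 mm wide; open, the fingers measure 115 mm over their backs; the gripper's body (75 mm by 178 mm) begins 61 mm behind the grasp point.
Start: joints at [1.156, 0.411, -0.013, 1.596, 0.006, 1.134, -0.082], TCP at [0.212, -0.588, 0.198] pointing down, gripper open.
Joint ranges: [-2.95, 2.95], [-0.29, 1.99], [-1.47, 1.44], [0.14, 2.54], [-1.03, 4.17], [0.13, 1.85], [-2.86, 2.86]. Speed limits (rad/s): [2.39, 2.39, 3.01, 3.01, 3.14, 3.14, 3.14].

## Interface

Orientations are given as [roll, pitch, yaw] about the fixed x, y, z axes, in that order (R = Rz(yaw) Ry(pitch) Rx(roll)).
In Python, from cell import arm gives the robot as it stands. The module is installed in compiled form; this text tells all that it offers.
- The arm moves only by the tool move_arm, never from a script. Its argument "series" is one flat list of numbers, 4 for each row, row after row: the shift along the tool's x, y, z in cm, then the turn about the tool's z in rad. A call has 1 to 12 rows; each row is the pose to reach, as a shift and turn from the pose commanded when the call began, along the tool's axes at that moment; what a row does not reach only later rows make up. A row lasts 1/8 s, in which the tool goes at most 62.5 mm and 10.7 degrees, less where a joint would pass 70% of its speed; a pose out of reach is approached as far as the arm can. A call with a gripper value outside its range is refused whole. "grip" is the opening, from 0 (shut) to 1 (fully open), set as the call begins (left out, the last holds). The fingers move at their own pace and stop on an object; "squeeze" is the grip in N (left out, the last holds). Time passes only in rows, so rows that repeat a pose let the fingers close. It gives the time, the measured TCP pose, the force, the opening and the grip force at its end, in the units of the state.
- arm.observe(): the state, without advancing time (a new reading comes with each control period).
- arm.read_camera(name): name is "side" or "top"; returns (picture, depth): 384x512x3 uint8, red, green, blue; 384x512 float32, m along the optical axis (not along the pixel's ray), 0 where there is no reading.
- arm.calibration(name): a dict with "fx", "fy", "cx", "cy" (pixels), "R" (3x3) and "t" (3): a world point X has camera coordinates R X + t. Camera axes: x right, y down, z forward; pixel columns grow to the right and rows downward; lengths in m; the calibration is good to about 2 mm. A picture is of the moment at which its call begins. calibration takes no time and is no camera call.
- arm.close_job(): hands the job in; it is judged then, once.
The state is a dict: "time": time; "qpos": joint angles; "qvel": joint speeds; "effort": joint torques, N m; "tcp_pos": TCP position; "orientation": TCP orientation; "wrist_force": force on the tool from outside, world axes, zero at the start; "moment": the same for the moment, N m; "width": finger opening in m; "grasp_force": force on a finger pad.
Only numpy, scipy, OpenCV 4.12 (cv2) and the standard library are available. Lean on these libraries where they do the work, as an engineer would, in place of code of your own. Each camera call takes 0.05 s, during which the arm holds its last target. There are 200 camera calls.

## Task

Pick up the blue desoldering pump and cock it by pushing its red plunger knob against the rubber pad of the bench stop until the plunger clicks and stays in. Then press the cocked pump down into the two saddles of the snap holder, trigger side up as it lay and about centred, until it sits on the bottom and both orange gates flick shut over it, and let go. Do not disturb the other things on the bench.

Things in the scene. Friction and masses are not known exactly. Their poses are not given: they have to be found in the camera images.
- pump: Blue desoldering pump with a white band, lying on the bench; barrel 21 mm wide (its x), 159 mm long (its y), 23 mm high (its z), treated as a plain bar. Origin: centre of its underside; long axis 11.5 mm above it. From the +y end sticks the plunger; its red knob (17 mm diameter) has its outer face on that axis at y = 107.5 mm, or 87.5 mm once cocked. About 110 g. Any yaw; grip it across x near its middle.
- pump_plunger (a joint): How far the sprung plunger is pushed in: 0 uncocked, 0.020 m fully in. Its spring resists with about 4.5 N at first and 7 N at half travel; past 0.016 it snaps over to 0.020 and stays in by itself (so at the click the knob jumps a little off the pad). Let go before that and it springs back out.
- stop: Dark steel bench stop screwed to the bench, 70 mm wide, 92 mm high, with its foot behind the upright. Origin on the bench below the pad's face; the pad's face is the upright plane x = 0 of this frame and looks along -x, so push along +x of this frame.
- stop_pad (a point): Centre of the rubber pad (56 x 56 mm) on the bench stop's upright face, 62 mm above the bench; axes as the stop's.
- holder: Grey snap holder screwed to the bench: base 58 x 126 x 8 mm, two open-topped saddles 10 mm wide at y = -48 and +48 mm, each a 24 mm wide channel along y. Both walls flare out above 62 to 70 mm to a mouth about 40 mm wide; far wall (+x) 88 mm high, near wall 80 mm. Origin: centre of the underside; z up. Nothing above the base between the saddles. The pump fits with its plunger at either end.
- holder_seat (a point): Middle of the saddles' floor, 30 mm above the bench, midway between the saddles; axes as the holder's. The seated pump's underside centre lies here, its long axis along y.
- gate_a (a joint): Orange sprung gate of the saddle at y = -48 mm, a 20 mm finger hinged 76 mm up the far (+x) wall, slanting in and down over the channel. 0 = shut (as it rests), 0.61 rad = pushed flush with the wall while the pump passes (2 to 4 N), then it springs back to 0 above the pump when the pump is within 2 mm of the floor.
- gate_b (a joint): The same gate on the saddle at y = +48 mm; 0 = shut, 0.61 rad = pushed aside.
- the_arm_lamp: Obstacle, fixed: desk lamp whose black shade (about 170 mm wide) hangs over the bench to the left of the work, centre at about x = 0.34, y = -0.13 m, lower rim 0.40 m above the bench, reaching up to 0.72 m. The arm must not strike it: keep elbow and forearm on the side away from it. (The origin given is only the lamp's base frame.)
- flux_jar: Bystander: small amber jar with black cap, 41 mm diameter, 42 mm high, close beside the plunger half of the pump. Origin: centre of its underside.
- marker: Bystander: felt marker lying down, 129 mm long (its y), 12 mm thick, roughly alongside the pump, about 70 mm from its axis. Origin: centre of its underside.
- cutters_blue: Bystander: flush cutters with blue grips lying flat, 68 x 128 x 15 mm. Origin: centre of the underside.
- tape_roll: Bystander: roll of amber tape lying flat, 81 mm diameter, 19 mm high. Origin: centre of the underside.
- stub_driver: Bystander: stubby driver with dark handle lying down, 67 mm long (its y), 14 mm thick. Origin: centre of the underside.
- nut_tin: Bystander: low round tin of nuts, 70 mm diameter, 14 mm high. Origin: centre of the underside.
Things that resemble listed ones, but are neither listed nor needed, are in the scene too. Of the things that look like the stop, the middle-sized one is meant.

How it is judged:
On the way:
1. the plunger is being pushed in, over 12 mm, by the bench stop (value of joint pump_plunger above 0.012 m and contact force between pump and stop above 1.5 N), for 0.02 s.
At the end, for the whole second after the job is handed in: The plunger is latched in (over 17 mm); the pump lies at rest on the holder's saddle floor: underside centre within 4 mm of the seat across and in height and 28 mm along, long axis within 0.1 rad of the saddles' line, right way up; both gates are shut (below 0.12 rad) (value of joint pump_plunger above 0.017 m and x of pump in the frame of holder_seat between -0.004 and 0.004 m and y of pump in the frame of holder_seat between -0.028 and 0.028 m and z of pump in the frame of holder_seat between -0.004 and 0.004 m and angle between the y axis of pump and the y axis of holder, either way round below 0.1 rad and angle between pump's own z axis and vertical below 0.12 rad and value of joint each of gate_a, gate_b below 0.12 rad and linear speed of pump below 0.02 m/s); the robot touches nothing.
It fails at once if a bystander is shifted by more than 30 mm (distance of any of flux_jar, marker, cutters_blue, tape_roll, stub_driver, nut_tin from where it was at the start of the episode above 0.03 m).
It also fails if it takes over 51 s, if anything falls off the work surface, if the arm or the gripper's body presses on something with over 40 N, if the wrist force passes 120 N, or if a joint passes its speed limit or range.

## Working session

There is one attempt and no reset: what is moved stays moved. The work goes in short steps, Python scripts to look and compute and a tool call to move; the robot and the scene stay as the last step left them, time stands still between calls to the robot, and variables do not carry over. Pictures are saved under pics/ and viewed, at most 10 in all, crops included, and the job is handed in when it is done.

Besides the shell and the picture viewer there is one more tool, called as name(argument=value, ...), one argument or row to a line, values as JSON. move_arm: Moves the arm, as the interface text tells. Its arguments: {"type":"object","properties":{"series":{"type":"array","items":{"type":"number"}},"grip":{"type":"number"},"squeeze":{"type":"number"}},"required":["series"]}

```bash
mkdir -p pics; cat > h.py <<'E'
import numpy as np,cv2
from cell import arm
def snap(n,tag):
    im,d=arm.read_camera(n); cv2.imwrite(f'pics/{tag}.png',im[:,:,::-1]); np.savez(f'pics/{tag}.npz',d=d,im=im); return im,d
def world(n,d,u,v):
    c=arm.calibration(n); z=d[v,u]; p=np.array([(u-c['cx'])/c['fx']*z,(v-c['cy'])/c['fy']*z,z])
    return np.array(c['R']).T@(p-np.array(c['t']))
def onz(n,u,v,h):
    c=arm.calibration(n);R=np.array(c['R']);t=np.array(c['t']);o=-R.T@t
    r=R.T@np.array([(u-c['cx'])/c['fx'],(v-c['cy'])/c['fy'],1]);return o+r*(h-o[2])/r[2]
E
python3 - <<'E'
from h import *
for n in('top','side'):
    im,d=snap(n,n+'0')
    cv2.imwrite(f'pics/{n}0b.png',cv2.resize(im[:,:,::-1],(800,600),interpolation=cv2.INTER_CUBIC))
    c=arm.calibration(n);print(n,c['fx'],-np.array(c['R']).T@c['t'],np.round(c['R'],2).tolist())
print(arm.observe())
E
```

```text
top 423.5379850443146 [ 0.28309848 -0.24799043  1.05373987] [[-0.0, -1.0, -0.02], [-0.99, 0.01, -0.14], [0.14, 0.02, -0.99]]
side 367.2780927497841 [ 0.07411232 -1.15135285  0.54666114] [[0.94, -0.33, 0.03], [-0.13, -0.44, -0.89], [0.31, 0.84, -0.45]]
{'time': 0.1, 'qpos': array([ 1.155812  ,  0.41176949, -0.01274426,  1.59693505,  0.00551672,
        1.13434107, -0.08223193]), 'qvel': array([ 1.05881910e-03, -2.36129581e-03, -1.78206230e-03, -2.58552126e-03,
        4.13030983e-04, -6.30099654e-04,  8.40133965e-05]), 'effort': array([ 2.55415122e-03, -5.89105260e+01,  6.43839408e-01, -2.91715443e+01,
       -5.38429851e-02,  1.45184909e-02,  1.58981692e-05]), 'tcp_pos': array([ 0.21226067, -0.58732658,  0.1975348 ]), 'orientation': array([-3.14017179e+00,  1.24561817e-05,  3.46770783e-01]), 'wrist_force': array([ 0.3684243 ,  0.26366774, -0.28229409]), 'moment': array([ 0.03108476, -0.02699217,  0.02477564]), 'grasp_force': 0.0, 'width': 0.08795318905869177}
```

View pics/top0b.png

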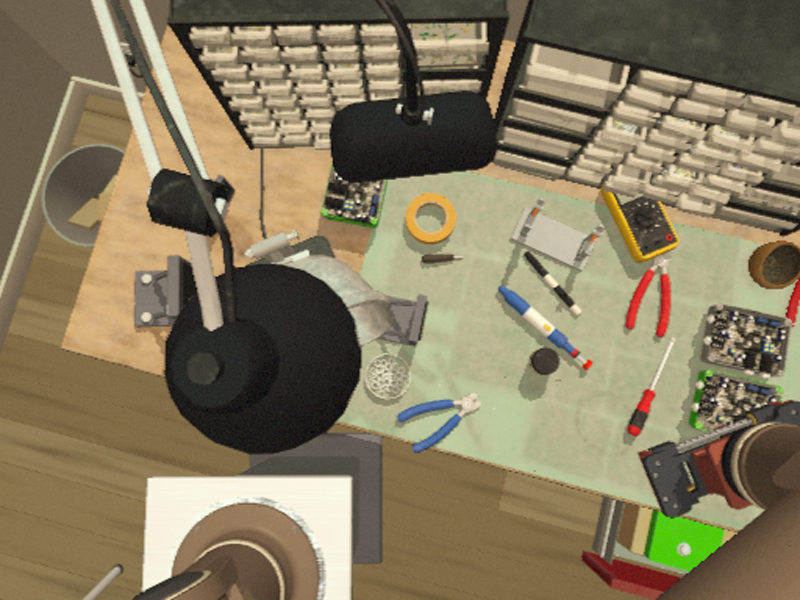

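View pics/side0b.png

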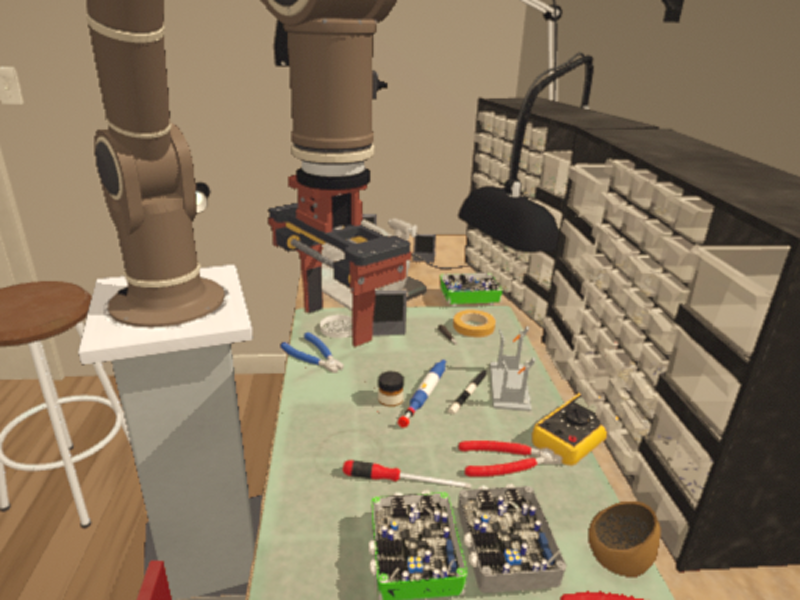

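```bash
python3 - <<'E'
from h import *
a=np.load('pics/top0.npz');im=a['im'];d=a['d']
A=cv2.resize(im[135:255,75:285],(800,457),interpolation=cv2.INTER_CUBIC)
s=np.load('pics/side0.npz');B=cv2.resize(s['im'][120:220,180:340],(800,500),interpolation=cv2.INTER_CUBIC)
C=cv2.resize(im[110:250,305:445],(600,600),interpolation=cv2.INTER_CUBIC)
cv2.imwrite('pics/a.png',A[:,:,::-1]);cv2.imwrite('pics/b.png',B[:,:,::-1]);cv2.imwrite('pics/c.png',C[:,:,::-1])
for n,D,pts in(('top',d,[(270,193),(270,215),(259,205),(255,200),(117,168),(115,190),(100,190)]),('side',s['d'],[(248,192),(258,207),(240,207),(250,200),(278,158),(272,156),(225,205)])):
    for p in pts: print(n,p,np.round(world(n,D,*p),3))
# tall things map
E
```

```text
top (270, 193) [ 0.412 -0.271  0.091]
top (270, 215) [ 0.369 -0.273  0.005]
top (259, 205) [ 0.393 -0.246  0.007]
top (255, 200) [ 0.406 -0.236  0.005]
top (117, 168) [0.467 0.074 0.118]
top (115, 190) [0.417 0.078 0.116]
top (100, 190) [0.433 0.152 0.01 ]
side (248, 192) [ 0.383 -0.276  0.078]
side (258, 207) [ 0.414 -0.279  0.026]
side (240, 207) [ 0.363 -0.267  0.028]
side (250, 200) [ 0.389 -0.278  0.053]
side (278, 158) [0.611 0.036 0.039]
side (272, 156) [0.59  0.045 0.046]
side (225, 205) [ 0.217 -0.635  0.252]
```

View pics/a.png

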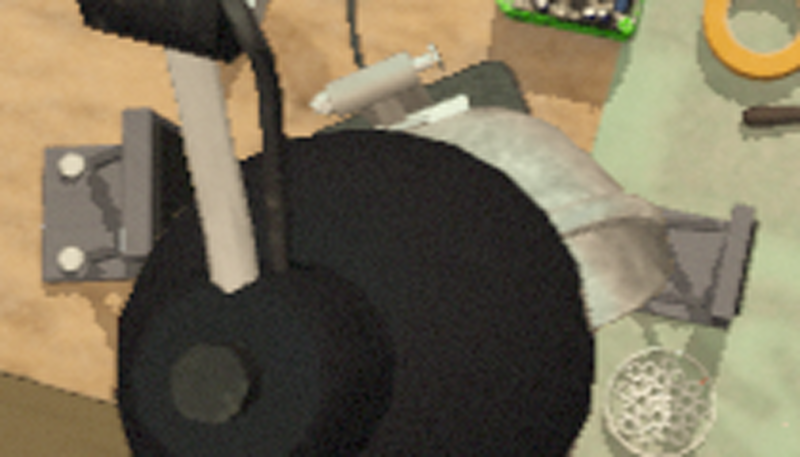

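View pics/b.png

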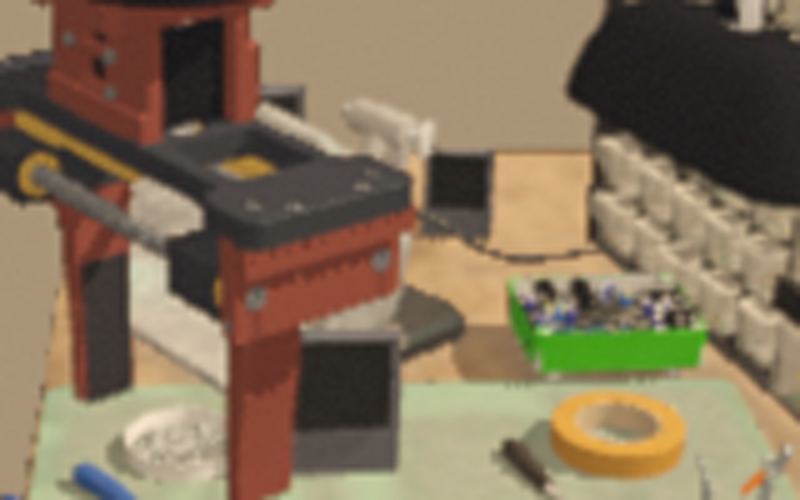

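View pics/c.png

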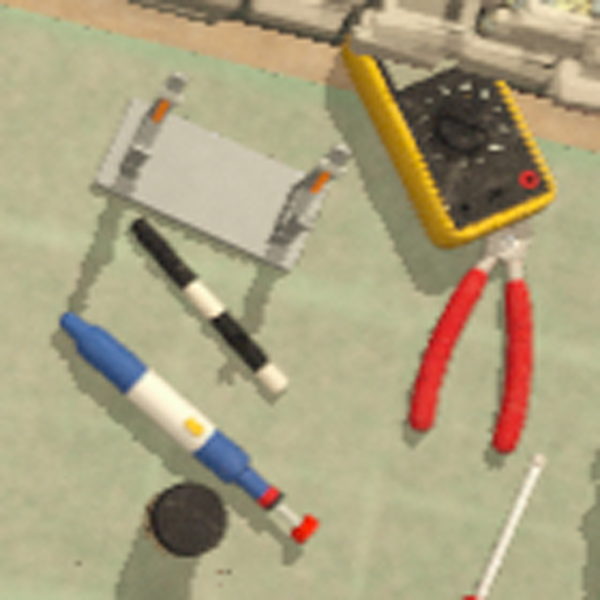

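```bash
cat > m.py <<'E'
from h import *
a=np.load('pics/top0.npz');d=a['d'];im=a['im']
s=np.load('pics/side0.npz');sd=s['d']
f=lambda u,v:(305+u*140/600,110+v*140/600)
def P(u,v,h): return np.round(onz('top',*f(u,v),h),4)
print('tail',P(68,320,.0115),'knob',P(305,530,.0115))
# depth cloud of pump: blue/white above bench
def cloud(n,d):
    v,u=np.mgrid[0:384,0:512];c=arm.calibration(n);p=np.stack([(u-c['cx'])/c['fx']*d,(v-c['cy'])/c['fy']*d,d],-1)
    return (p-np.array(c['t']))@np.array(c['R'])
W=cloud('top',d);S=cloud('side',sd)
hsv=cv2.cvtColor(im,cv2.COLOR_RGB2HSV)
roi=np.zeros((384,512),bool);roi[180:236,318:382]=1
blue=roi&(hsv[...,0]>95)&(hsv[...,0]<125)&(hsv[...,1]>110)
p=W[blue];mu=p[:,:2].mean(0);_,_,V=np.linalg.svd(p[:,:2]-mu);print('blue',blue.sum(),mu,np.degrees(np.arctan2(V[0][1],V[0][0])),p[:,2].max())
print('bench z',np.median(W[240:260,320:360,2]))
# stop pad
q=S[187:208,241:257].reshape(-1,3);q=q[(q[:,1]>-.30)&(q[:,1]<-.25)]
A=np.c_[q[:,0],q[:,2],np.ones(len(q))];k=np.linalg.lstsq(A,q[:,1],rcond=None)[0];print('pad y=',k,'resid',np.std(A@k-q[:,1]))
m=(S[...,1]>-.30)&(S[...,1]<-.25)&(S[...,2]>.02)&(S[...,2]<.1)&(S[...,0]>.3)&(S[...,0]<.48)
print('stop x range',[np.percentile(S[m][:,0],x) for x in(2,50,98)])
m=(W[...,2]>.08)&(W[...,2]<.105)&(abs(W[...,1]+.27)<.03)&(W[...,0]>.33)&(W[...,0]<.48)
r=W[m][:,:2];print('stop top',len(r),r.min(0),r.max(0));
mu=r.mean(0);V=np.linalg.svd(r-mu)[2];print(mu,np.degrees(np.arctan2(V[0][1],V[0][0])))
# holder
for nm,uv in dict(a=(135,100),b=(95,185),c=(290,270)).items(): print('base',nm,P(*uv,.008))
for nm,D,n in(('top',W,'t'),('side',S,'s')):
  m=(D[...,2]>.05)&(D[...,2]<.1)&(D[...,0]>.48)&(D[...,0]<.68)&(D[...,1]<-.33)&(D[...,1]>-.56)
  r=D[m];V=None
  print(nm,len(r));print(np.round(r[r[:,1].argsort()][::max(1,len(r)//30)],3).tolist())
g=cv2.cvtColor(im,cv2.COLOR_RGB2HSV); o=(g[...,0]>5)&(g[...,0]<18)&(g[...,1]>140);o[:, :320]=0;o[:120]=0;o[160:]=0;o[:,390:]=0
n,l,st,ce=cv2.connectedComponentsWithStats(o.astype(np.uint8));print(st[1:],ce[1:])
for i in range(1,n): print(np.round(W[l==i].mean(0),4))
E
python3 m.py
```

```text
tail [ 0.4428 -0.3998  0.0115] knob [ 0.3212 -0.5311  0.0115]
blue 235 [ 0.39640535 -0.44194629] -124.15892116035889 1.05373986558631
bench z 0.0023383830696955773
pad y= [-0.20183638 -0.00679449 -0.19599725] resid 0.0025824598484906532
stop x range [np.float64(0.35860566804767785), np.float64(0.38728208317858526), np.float64(0.4172700916578392)]
stop top 229 [ 0.35316915 -0.28061334] [ 0.42149206 -0.25274182]
[ 0.38724417 -0.26625133] 167.84873234103847
base a [ 0.5746 -0.4431  0.008 ]
base b [ 0.5234 -0.4181  0.008 ]
base c [ 0.472  -0.5298  0.008 ]
top 1008
[[0.589, -0.56, 0.093], [0.605, -0.547, 0.082], [0.526, -0.54, 0.086], [0.611, -0.535, 0.1], [0.608, -0.532, 0.094], [0.615, -0.527, 0.097], [0.617, -0.52, 0.098], [0.625, -0.514, 0.095], [0.617, -0.511, 0.089], [0.638, -0.503, 0.088], [0.631, -0.493, 0.086], [0.618, -0.487, 0.058], [0.632, -0.482, 0.085], [0.623, -0.475, 0.06], [0.632, -0.47, 0.063], [0.634, -0.464, 0.058], [0.63, -0.458, 0.062], [0.566, -0.454, 0.085], [0.565, -0.45, 0.089], [0.627, -0.447, 0.057], [0.631, -0.444, 0.059], [0.631, -0.439, 0.059], [0.641, -0.43
[... 377 characters left out ...]
.648, -0.519, 0.074], [0.617, -0.514, 0.094], [0.63, -0.504, 0.095], [0.618, -0.496, 0.063], [0.633, -0.492, 0.093], [0.621, -0.488, 0.061], [0.631, -0.481, 0.097], [0.629, -0.474, 0.081], [0.629, -0.467, 0.059], [0.625, -0.46, 0.059], [0.557, -0.455, 0.071], [0.558, -0.452, 0.051], [0.562, -0.448, 0.081], [0.637, -0.443, 0.069], [0.639, -0.439, 0.06], [0.64, -0.434, 0.07], [0.644, -0.428, 0.093], [0.642, -0.42, 0.062], [0.647, -0.411, 0.063], [0.643, -0.403, 0.059], [0.652, -0.393, 0.065], [0.652, -0.383, 0.085], [0.653, -0.38, 0.074]]
[[341 133   3   5   9]
 [378 150   4   5  10]] [[342.11111111 135.22222222]
 [379.5        151.7       ]]
[ 0.5538 -0.4455  0.0654]
[ 0.5129 -0.5327  0.0651]
```

move_arm(
  series=[5.4, -1.7, 2.7, -0.12, 10.8, -3.3, 5.4, -0.24, 16.2, -5, 8.1, -0.36, 21.6, -6.6, 10.5, -0.477, 21.6, -6.6, 10.5, -0.477, 21.6, -6.6, 10.5, -0.477],
  grip=0.6,
)

```text
time: 0.85
tcp_pos: [0.3926, -0.4526, 0.093]
orientation: [-3.141, 0.001, 0.823]
wrist_force: [-1.1, -0.3, 0.2]
width: 0.0529
grasp_force: 0.0
```

```bash
python3 - <<'E'
from h import *
im,d=snap('side','s1');t,_=snap('top','t1')
A=cv2.resize(im[140:300,180:380],(500,400),interpolation=cv2.INTER_CUBIC);B=cv2.resize(t[120:280,240:440],(500,400),interpolation=cv2.INTER_CUBIC)
cv2.imwrite('pics/p1.png',cv2.resize(np.vstack([A,B]),(500,600) if 0 else (500,600))[:,:,::-1]) if 0 else cv2.imwrite('pics/p1.png',cv2.resize(np.hstack([A,B]),(800,320))[:,:,::-1])
print(arm.observe())
E
```

```text
{'time': 0.95, 'qpos': array([ 0.90517939,  0.48157457, -0.17266725,  1.76024894,  0.10238779,
        0.90803948, -0.06117666]), 'qvel': array([ 9.98515140e-03, -4.84815530e-03, -3.60962844e-04, -1.76067924e-03,
       -4.03857404e-05, -2.38235783e-03,  5.43237457e-04]), 'effort': array([-9.37360581e-01, -5.88808644e+01, -2.13735603e+00, -2.50376827e+01,
       -9.19880765e-02,  9.35890654e-03,  5.42130692e-04]), 'tcp_pos': array([ 0.39180735, -0.45378036,  0.09360859]), 'orientation': array([3.14119424e+00, 9.96826100e-04, 8.20898195e-01]), 'wrist_force': array([-0.54597815, -0.06084765,  0.17149293]), 'moment': array([ 0.04861343, -0.08413798,  0.01364716]), 'grasp_force': 0.0, 'width': 0.05243418631053687}
```

View pics/p1.png

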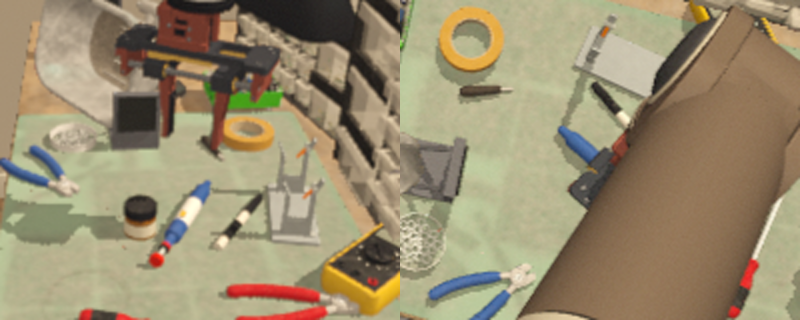

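move_arm(
  series=[0, 0, 3, 0, 0, 0, 6, 0, 0, 0, 8, 0, 0, 0, 8.9, 0, 0, 0, 8.9, 0, 0, 0, 8.9, 0],
)

```text
time: 1.7
tcp_pos: [0.3934, -0.4531, 0.0053]
orientation: [3.14, 0.0, 0.823]
wrist_force: [0.1, 0.0, -0.5]
width: 0.0528
grasp_force: 0.0
```

move_arm(
  series=[0, 0, 0, 0, 0, 0, 0, 0, 0, 0, 0, 0, 0, 0, 0, 0, 0, 0, 0, 0, 0, 0, 0, 0],
  grip=0,
  squeeze=45,
)

```text
time: 2.45
tcp_pos: [0.3931, -0.4523, 0.0042]
orientation: [-3.142, 0.0, 0.824]
wrist_force: [-0.1, 1.5, -0.3]
width: 0.0006
grasp_force: 0.0
```

```bash
python3 - <<'E'
from h import *
im,d=snap('side','s2');t,_=snap('top','t2')
A=cv2.resize(im[170:280,210:350],(420,330),interpolation=cv2.INTER_CUBIC);B=cv2.resize(t[150:260,280:420],(420,330),interpolation=cv2.INTER_CUBIC)
cv2.imwrite('pics/p2.png',cv2.resize(np.hstack([A,B]),(800,314))[:,:,::-1])
E
```

```text
(no output)
```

View pics/p2.png

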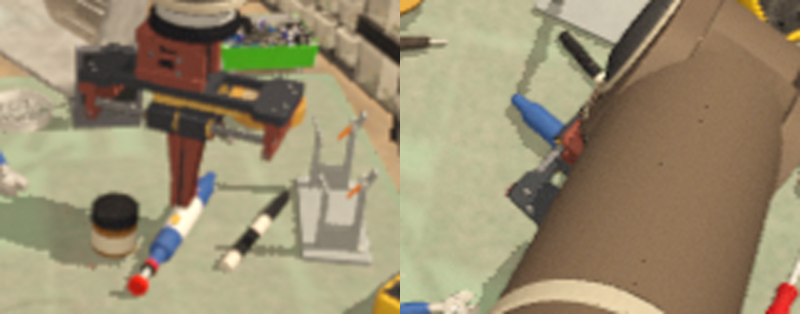

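```bash
python3 - <<'E'
from h import *
d=np.load('pics/s2.npz')['d'];sp=np.load('pics/side0.npz')['d']
for u,v in((259,270),(283.5,232.3),(273,241.8)): print(onz('side',u,v,.0115),world('side',d,int(u),int(v)),world('side',sp,int(u),int(v)))
for n in('side','top'):
  c=arm.calibration(n)
  for X in([.393,-.4525,.0045],[.3212,-.5311,.0115],[.4428,-.3998,.0115],[.391,-.4557,.023]):
    p=np.array(c['R'])@X+c['t'];print(n,c['fx']*p[0]/p[2]+c['cx'],c['fy']*p[1]/p[2]+c['cy'])
# colour segmentation in the side0/top0 pictures
for n in('top','side'):
  im=np.load(f'pics/{n}0.npz')['im'];h=cv2.cvtColor(im,cv2.COLOR_RGB2HSV)
  b=(h[...,0]>95)&(h[...,0]<125)&(h[...,1]>100);b[:,:250 if n=='side' else 310]=0;b[:180]=0;b[275:]=0;b[:,400:]=0
  if n=='side': b[:225]=0;b[:,300:]=0
  N,l,st,ce=cv2.connectedComponentsWithStats(b.astype(np.uint8))
  for i in range(1,N):
    if st[i,4]>8: print(n,st[i],ce[i],onz(n,*ce[i],.0115))
E
```

```text
[ 0.32399387 -0.53171878  0.0115    ] [ 0.32258479 -0.53521289  0.01451776] [ 0.32224171 -0.53606363  0.01525253]
[ 0.4413673  -0.40386697  0.0115    ] [ 0.43956635 -0.40439296  0.01312201] [ 0.43780976 -0.4079833   0.01568653]
[ 0.39754994 -0.4367243   0.0115    ] [ 0.38579225 -0.4624077   0.03313244] [ 0.39488013 -0.44231961  0.0181591 ]
side 273.5646487807156 247.81141508833477
side 257.75751651075996 270.0719609196755
side 283.3767341250851 231.41884429123473
side 273.6994871870659 242.56358947942218
top 342.3013684482719 204.82578048158933
top 376.1693438378502 233.66151102345162
top 320.88718735324215 184.6801184506355
top 345.105785265627 204.8366155778673
top [319 183  20  18 141] [328.70212766 191.65957447] [ 0.42520149 -0.4186495   0.0115    ]
top [351 211  16  15 101] [358.06930693 217.66336634] [ 0.36043154 -0.48863221  0.0115    ]
side [276 231   9  10  45] [280.62222222 235.17777778] [ 0.42846187 -0.41435669  0.0115    ]
side [263 250  10  11  72] [267.47222222 255.18055556] [ 0.36311448 -0.4853408   0.0115    ]
```

```bash
python3 - <<'E'
from h import *
print(arm.observe()['width'],arm.observe()['tcp_pos'])
for k in('side0','s1','s2','top0','t1','t2'):
  im=np.load(f'pics/{k}.npz')['im'];h=cv2.cvtColor(im,cv2.COLOR_RGB2HSV);n='side' if k[0]=='s' else 'top'
  b=(h[...,0]>95)&(h[...,0]<125)&(h[...,1]>100);b[:,:250 if n=='side' else 310]=0;b[:180]=0;b[275:]=0;b[:,400:]=0
  if n=='side': b[:225]=0;b[:,300:]=0
  N,l,st,ce=cv2.connectedComponentsWithStats(b.astype(np.uint8))
  for i in range(1,N):
    if st[i,4]>8: print(k,st[i],ce[i],onz(n,*ce[i],.0115)[:2])
s=np.load('pics/s2.npz')['im']
cv2.imwrite('pics/p3.png',cv2.resize(s[205:280,240:310],(560,600),interpolation=cv2.INTER_CUBIC)[:,:,::-1])
E
```

```text
0.00024341330927178976 [ 0.39309656 -0.45233689  0.0042209 ]
side0 [276 231   9  10  45] [280.62222222 235.17777778] [ 0.42846187 -0.41435669]
side0 [263 250  10  11  72] [267.47222222 255.18055556] [ 0.36311448 -0.4853408 ]
s1 [276 231   9  10  46] [280.52173913 235.2173913 ] [ 0.42813259 -0.41445144]
s1 [263 250  10  12  73] [267.45205479 255.26027397] [ 0.36295011 -0.48562385]
s2 [280 231   5  10  31] [281.74193548 235.03225806] [ 0.43157325 -0.41459754]
s2 [263 250  10  12  73] [267.54794521 255.24657534] [ 0.3631922  -0.48564254]
top0 [319 183  20  18 141] [328.70212766 191.65957447] [ 0.42520149 -0.4186495 ]
top0 [351 211  16  15 101] [358.06930693 217.66336634] [ 0.36043154 -0.48863221]
t1 [319 183  20  18 141] [328.79432624 191.76595745] [ 0.42493434 -0.41886962]
t2 [319 183  18  18 125] [327.928 191.04 ] [ 0.42676118 -0.41678175]
```

View pics/p3.png

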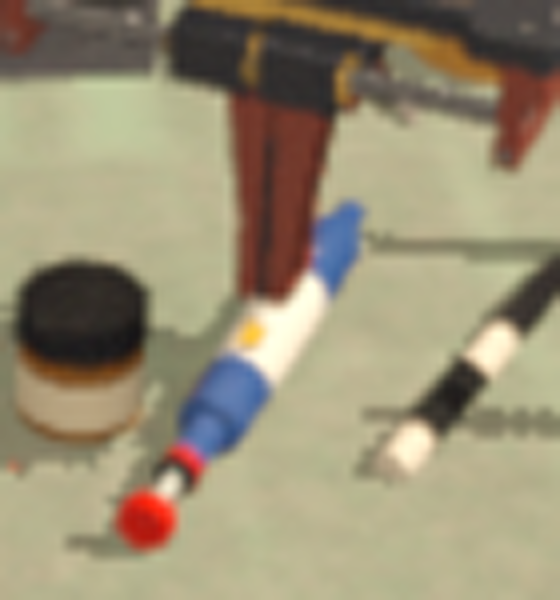

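```bash
python3 - <<'E'
from h import *
for k,tc in(('side0',(.212,-.587,.1975)),('s1',(.3918,-.4538,.0936)),('s2',(.393,-.4523,.0042))):
  z=np.load(f'pics/{k}.npz');d=z['d'];im=z['im'];h=cv2.cvtColor(im,cv2.COLOR_RGB2HSV)
  v,u=np.mgrid[0:384,0:512];c=arm.calibration('side');p=np.stack([(u-c['cx'])/c['fx']*d,(v-c['cy'])/c['fy']*d,d],-1);W=(p-np.array(c['t']))@np.array(c['R'])
  m=(np.linalg.norm(W[...,:2]-np.array(tc[:2]),axis=-1)<.075)&(W[...,2]>.028 if k!='side0' else W[...,2]>.06)
  q=W[m];o=q[:,2].argsort()[:12];print(k,tc);print(np.round(q[o],3).tolist())
E
```

```text
side0 (0.212, -0.587, 0.1975)
[[0.201, -0.542, 0.221], [0.197, -0.546, 0.221], [0.203, -0.544, 0.221], [0.195, -0.546, 0.221], [0.217, -0.639, 0.221], [0.185, -0.547, 0.222], [0.222, -0.638, 0.222], [0.19, -0.55, 0.222], [0.232, -0.635, 0.222], [0.228, -0.637, 0.222], [0.205, -0.542, 0.222], [0.217, -0.634, 0.222]]
s1 (0.3918, -0.4538, 0.0936)
[[0.334, -0.476, 0.03], [0.336, -0.477, 0.03], [0.33, -0.48, 0.03], [0.339, -0.475, 0.031], [0.325, -0.479, 0.031], [0.323, -0.479, 0.031], [0.327, -0.48, 0.031], [0.331, -0.478, 0.032], [0.336, -0.477, 0.033], [0.327, -0.48, 0.034], [0.325, -0.479, 0.034], [0.339, -0.475, 0.034]]
s2 (0.393, -0.4523, 0.0042)
[[0.337, -0.475, 0.028], [0.39, -0.466, 0.028], [0.388, -0.465, 0.029], [0.38, -0.458, 0.029], [0.34, -0.474, 0.03], [0.33, -0.48, 0.03], [0.328, -0.479, 0.03], [0.39, -0.465, 0.031], [0.378, -0.457, 0.031], [0.385, -0.464, 0.031], [0.388, -0.464, 0.031], [0.38, -0.458, 0.031]]
```

move_arm(
  series=[0, 0, 0, 0, 0, 0, 0, 0, 0, 0, 0, 0, 0, 0, 0, 0],
  grip=0.6,
)

```text
time: 3.05
tcp_pos: [0.3931, -0.4523, 0.0042]
orientation: [3.142, -0.0, 0.824]
wrist_force: [0.1, 0.5, 0.8]
width: 0.0371
grasp_force: 0.0
```

move_arm(
  series=[0, 0, 0.5, 0, 0, 0, 1, 0, 0, 0, 1.4, 0, 0, 0, 1.7, 0, 0, 0, 1.9, 0, 0, 0, 1.9, 0, 0, 0, 1.9, 0],
)

```text
time: 3.92
tcp_pos: [0.3932, -0.4524, -0.0146]
orientation: [3.141, -0.0, 0.824]
wrist_force: [-0.2, -0.5, 0.1]
width: 0.0529
grasp_force: 0.0
```

move_arm(
  series=[0, 0, 0, 0, 0, 0, 0, 0, 0, 0, 0, 0, 0, 0, 0, 0, 0, 0, 0, 0, 0, 0, 0, 0],
  grip=0,
  squeeze=50,
)

```text
time: 4.68
tcp_pos: [0.3932, -0.4523, -0.0147]
orientation: [3.141, -0.0, 0.824]
wrist_force: [-0.3, -0.6, 1.2]
width: 0.021
grasp_force: 50.0
```

move_arm(
  series=[0, 0, -1, 0, 0, 0, -3.5, 0, 0, 0, -7, 0, 0, 0, -10, 0, 0.3, -1, -11, 0.17, 0.5, -2, -11, 0.34, 0.7, -3, -11, 0.51, 0.9, -4, -11, 0.68, 1.1, -5, -11, 0.85, 1.25, -5.8, -11, 1.02, 1.25, -5.8, -11, 1.19, 1.25, -5.8, -11, 1.36],
)

```text
time: 6.18
tcp_pos: [0.3591, -0.4035, 0.0959]
orientation: [-3.141, -0.001, -0.542]
wrist_force: [0.1, 0.6, -0.9]
width: 0.0204
grasp_force: 50.0
```

```bash
python3 -c "
from h import *
print(np.round(arm.observe()['qpos'],3),arm.observe()['width'])"
```

```text
[ 0.654  0.382  0.127  1.92  -0.064  0.843 -1.299] 0.020370002795674327
```

```bash
cat > lamp.py <<'E'
from h import *
from scipy.spatial import cKDTree as T
im,d=snap('top','t_l');d0=np.load('pics/top0.npz')['d']
v,u=np.mgrid[0:384,0:512];c=arm.calibration('top');p=lambda d:(np.stack([(u-c['cx'])/c['fx']*d,(v-c['cy'])/c['fy']*d,d],-1)-np.array(c['t']))@np.array(c['R'])
W0,W=p(d0),p(d)
L=(np.hypot(W0[...,0]-.34,W0[...,1]+.13)<.1)&(W0[...,2]>.35)
A=(abs(d-d0)>.02)&(W[...,2]>.25)&(d<d0)&(d>0)
a,l=W[A],W0[L];D,i=T(l).query(a);k=D.argsort()[:3]
print(L.sum(),A.sum(),D[k],np.round(a[k],3),np.round(l[i[k]],3));print('lamp r',np.percentile(W0[L],[1,99],axis=0).round(3))
print(np.round(arm.observe()['qpos'],3))
E
python3 lamp.py
```

```text
14760 28433 [0.0920295  0.09242989 0.09296763] [[ 0.242 -0.215  0.668]
 [ 0.242 -0.215  0.668]
 [ 0.253 -0.227  0.656]] [[ 0.284 -0.147  0.622]
 [ 0.284 -0.147  0.622]
 [ 0.289 -0.151  0.619]]
lamp r [[ 0.245 -0.204  0.483]
 [ 0.43  -0.069  0.713]]
[ 0.653  0.382  0.128  1.92  -0.064  0.843 -1.306]
```

move_arm(
  series=[0, 0, 0, 0.17, 0, 0, 0, 0.34, 0, 0, 0, 0.51, 0, 0, 0, 0.68, 0, 0, 0, 0.85, 0, 0, 0, 1.02, 0, 0, 0, 1.19, 0, 0, 1, 1.244, 0, 0, 3, 1.244, 0, 0, 5, 1.244, 0, 0, 6, 1.244, 0, 0, 6, 1.244],
)

```text
time: 7.72
tcp_pos: [0.3588, -0.4035, 0.035]
orientation: [3.141, 0.001, -1.779]
wrist_force: [0.3, 0.4, -0.8]
width: 0.0205
grasp_force: 50.0
```

```bash
python3 lamp.py; python3 - <<'E'
from h import *
im,d=snap('side','s4');t=cv2.imread('pics/t_l.png')
A=cv2.resize(im[150:270,190:340],(500,400),interpolation=cv2.INTER_CUBIC)[:,:,::-1];B=cv2.resize(t[130:280,180:340],(427,400),interpolation=cv2.INTER_CUBIC)
C=np.hstack([A,B]);cv2.imwrite('pics/p4.png',cv2.resize(C,(800,int(400*800/C.shape[1]))))
h=cv2.cvtColor(im,cv2.COLOR_RGB2HSV);r=((h[...,0]<5)|(h[...,0]>175))&(h[...,1]>200)&(h[...,2]>150);r[:160]=0;r[260:]=0;r[:,:200]=0;r[:,300:]=0
N,l,st,ce=cv2.connectedComponentsWithStats(r.astype(np.uint8))
for i in range(1,N):
  if st[i,4]>3: print(st[i],ce[i],world('side',d,*map(int,ce[i])))
print(arm.observe()['tcp_pos'])
E
```

```text
14760 43313 [0.06798307 0.06925974 0.07068017] [[ 0.295 -0.219  0.634]
 [ 0.296 -0.22   0.635]
 [ 0.296 -0.222  0.637]] [[ 0.296 -0.153  0.618]
 [ 0.296 -0.153  0.618]
 [ 0.296 -0.153  0.618]]
lamp r [[ 0.245 -0.204  0.483]
 [ 0.43  -0.069  0.713]]
[ 0.465  0.489  0.376  1.976 -0.264  0.723 -2.349]
[ 0.35931316 -0.40409293  0.03585377]
```

View pics/p4.png

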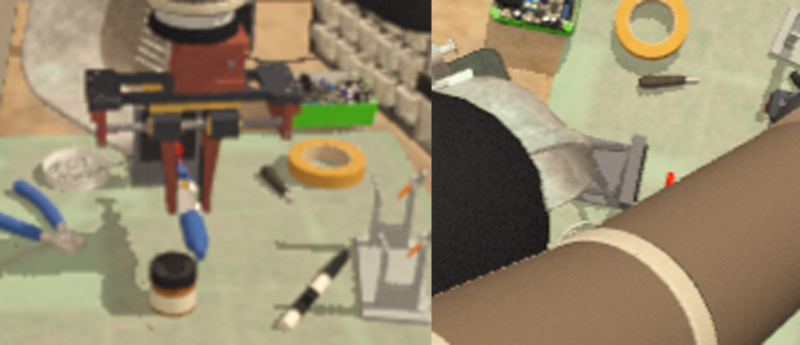

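```bash
cat > fa.py <<'E'
from h import *
from scipy.optimize import least_squares
d=np.load('pics/t_l.npz')['d'];im=np.load('pics/t_l.npz')['im'];d0=np.load('pics/top0.npz')['d']
v,u=np.mgrid[0:384,0:512];c=arm.calibration('top');p=lambda d:(np.stack([(u-c['cx'])/c['fx']*d,(v-c['cy'])/c['fy']*d,d],-1)-np.array(c['t']))@np.array(c['R'])
W0,W=p(d0),p(d)
A=(abs(d-d0)>.02)&(W[...,2]>.4)&(d>0)&(d<d0)
q=W[A];q=q[(q[:,0]>.2)&(q[:,0]<.4)];q=q[::10];print(len(q),q.min(0),q.max(0))
def f(x):
    o=np.array([x[0],x[1],x[2]]);w=np.array([np.cos(x[3])*np.cos(x[4]),np.sin(x[3])*np.cos(x[4]),np.sin(x[4])])
    r=q-o;return np.linalg.norm(r-np.outer(r@w,w),axis=1)-x[5]
s=least_squares(f,[*q.mean(0)-[0,0,.06],-.8,-.5,.06],loss='soft_l1',f_scale=.003);print(s.x,np.median(abs(f(s.x))))
x=s.x;w=np.array([np.cos(x[3])*np.cos(x[4]),np.sin(x[3])*np.cos(x[4]),np.sin(x[4])])
L=(np.hypot(W0[...,0]-.34,W0[...,1]+.13)<.12)&(W0[...,2]>.36);l=W0[L]
cen=np.array([.34,-.13])
for z in np.arange(.36,.72,.04):
    k=l[abs(l[:,2]-z)<.02];
    if len(k):
        print(round(z,2),len(k),'r',np.round(np.percentile(np.hypot(*(k[:,:2]-cen).T),[50,95]),3),k[:,:2].mean(0).round(3))
def gap(sh):
    o=x[:3]+sh;th=np.linspace(0,6.28,90);P=[]
    for z,r in((.40,.085),(.44,.085),(.48,.085),(.52,.083),(.56,.075),(.60,.062),(.64,.05)):P+= [[.34+r*np.cos(a),-.13+r*np.sin(a),z] for a in th]
    P=np.array(P)-o;D=np.linalg.norm(P-np.outer(P@w,w),axis=1)-x[5];i=D.argmin();return D[i],P[i]+o
for s_ in(0,.015,.03,.045):print(s_,gap(np.array([.2,.98,0])*s_*.7))
E
python3 fa.py
```

```text
4301 [ 0.20051256 -0.46533419  0.41479108] [ 0.39966485 -0.079945    0.81059224]
[ 1.93230987 -3.37629903 -3.40517293 -1.08100118 -0.84785205  0.05282354] 0.004218800711415199
0.48 565 r [0.085 0.107] [ 0.306 -0.185]
0.52 2575 r [0.079 0.101] [ 0.305 -0.162]
0.56 4899 r [0.054 0.088] [ 0.31  -0.146]
0.6 865 r [0.05 0.07] [ 0.298 -0.141]
0.64 3254 r [0.038 0.064] [ 0.309 -0.125]
0.68 2794 r [0.054 0.114] [ 0.399 -0.119]
0 (np.float64(0.024490806983503186), array([ 0.30398568, -0.1804675 ,  0.6       ]))
0.015 (np.float64(0.015623909917001882), array([ 0.30051717, -0.17780279,  0.6       ]))
0.03 (np.float64(0.00675471948821791), array([ 0.30051717, -0.17780279,  0.6       ]))
0.045 (np.float64(-0.0020559677070518673), array([ 0.30051717, -0.17780279,  0.6       ]))
```

```bash
cat > kin.py <<'E'
import numpy as np, itertools
from scipy.spatial.transform import Rotation as Ro
from scipy.optimize import least_squares
def rot(a,t): return Ro.from_euler(a,t).as_matrix()
data=[([1.155812,.41176949,-.01274426,1.59693505,.00551672,1.13434107,-.08223193],[.21226,-.58733,.19753],[-3.14017,0,.34677]),
([.90517939,.48157457,-.17266725,1.76024894,.10238779,.90803948,-.06117666],[.39181,-.45378,.09361],[3.14119,.001,.8209]),
([.653,.382,.128,1.92,-.064,.843,-1.306],[.3591,-.4035,.0959],[-3.141,-.001,-.542]),
([.465,.489,.376,1.976,-.264,.723,-2.349],[.3588,-.4037,.0355],[3.141,.001,-1.779])]
def fk(q,P,S,c):
    # P: b(base x),h,L1,e(elbow x off),L2,e2,L3,w
    R=rot('z',S[0]*q[0]);p=np.array([0,0,P[0]]);
    R=R@rot('y',q[1]);R=R@rot('z',S[1]*q[2]);p=p+R@[P[2],0,P[1]];el=p
    R=R@rot('y',q[3]);R=R@rot('z',S[2]*q[4]);p=p+R@[P[4],0,P[3]];wr=p
    R=R@rot('y',q[5]);p=p+R@[P[6],0,P[5]];R=R@rot('z',S[3]*q[6]+c)
    return p,R,el,wr
def fit():
    best=None
    for S in itertools.product([-1],[1,-1],[1,-1],[1,-1]):
      for c in np.arange(4)*np.pi/2:
        e=sum(np.linalg.norm((Ro.from_matrix(fk(q,np.zeros(7),S,c)[1]).inv()*Ro.from_euler('xyz',o)).as_rotvec()) for q,_,o in data)
        if best is None or e<best[0]: best=(e,S,c)
    _,S,c=best
    s=least_squares(lambda P:np.concatenate([(fk(q,P,S,c)[0]-t) for q,t,_ in data]+[1e-3*P[[2,4,6]]]),[.35,.42,0,.4,0,.2,0])
    return S,c,s.x,best[0],np.abs(s.fun).max()
if __name__=='__main__': 
    r=fit();print(r)
    for q,t,_ in data: print(fk(q,r[2],r[0],r[1])[2:], fk(q,r[2],r[0],r[1])[0]-t)
E
python3 kin.py
```

```text
((-1, -1, -1, -1), np.float64(1.5707963267948966), array([31.3447454 ,  0.3697477 , -0.07732132,  0.51875724,  0.09029923,
       31.2170348 , -0.14644439]), np.float64(0.00934264543640338), np.float64(0.04293976059174931))
(array([ 3.01960407e-02, -7.09826132e-02,  3.17145313e+01]), array([ 0.20972455, -0.46339242, 31.41279121])) [ 0.04293976  0.03234665 -0.0019496 ]
(array([ 0.05362121, -0.08980669, 31.70772126]), array([ 0.32629657, -0.31478525, 31.3174703 ])) [0.03544267 0.01467426 0.00689279]
(array([ 0.0589523 , -0.03266875, 31.71642985]), array([ 0.28371748, -0.27077622, 31.30406051])) [ 0.03867708  0.02030295 -0.00880699]
(array([ 1.11227066e-01, -2.40362780e-02,  3.17049436e+01]), array([ 0.2602274 , -0.25601061, 31.25633482])) [-0.00603073  0.01782901  0.0038638 ]
```

```bash
cat > kin2.py <<'E'
from kin import *
S=(-1,-1,-1,-1);c=np.pi/2
def fk2(q,P):
    # P: bx,by,L1,e1,L2,e2,L3,e3,y
    R=rot('z',-q[0]);p=np.array([P[0],P[1],.35])
    R=R@rot('y',q[1]);R=R@rot('z',-q[2]);p=p+R@[P[3],P[8],P[2]];el=p
    R=R@rot('y',q[3]);R=R@rot('z',-q[4]);p=p+R@[P[5],P[9],P[4]];wr=p
    R=R@rot('y',q[5]);p=p+R@[P[7],0,P[6]];R=R@rot('z',-q[6]+c)
    return p,R,el,wr
def fit2(mask):
    x0=np.array([0,0,.42,0,.4,0,.2,0,0,0.]);m=np.array(mask,bool)
    def full(z): x=x0.copy();x[m]=z;return x
    s=least_squares(lambda z:np.concatenate([fk2(q,full(z))[0]-t for q,t,_ in data]),x0[m]);return full(s.x),np.abs(s.fun).max()
if __name__=='__main__':
    for k in([0,0,1,0,1,0,1,0,0,0],[0,0,1,0,1,0,1,0,1,0],[1,1,1,0,1,0,1,0,0,0],[0,0,1,1,1,1,1,0,1,0],[0,0,1,0,1,0,1,0,1,1],[1,1,1,1,1,1,1,0,0,0],[0,0,1,1,1,1,1,1,0,0]):
        x,e=fit2(k);print(k,x.round(4),e)
E
python3 kin2.py
```

```text
[0, 0, 1, 0, 1, 0, 1, 0, 0, 0] [0.     0.     0.456  0.     0.4957 0.     0.3522 0.     0.     0.    ] 0.0478821974915144
[0, 0, 1, 0, 1, 0, 1, 0, 1, 0] [ 0.      0.      0.5389  0.      0.452   0.      0.4555  0.     -0.0479
  0.    ] 0.005433623102892193
[1, 1, 1, 0, 1, 0, 1, 0, 0, 0] [-0.0275 -0.0425  0.5484  0.      0.4279  0.      0.4773  0.      0.
  0.    ] 0.00971699378531199
[0, 0, 1, 1, 1, 1, 1, 0, 1, 0] [ 0.      0.      0.5361 -0.0075  0.4455 -0.0215  0.4768  0.     -0.0475
  0.    ] 0.005234601580909548
[0, 0, 1, 0, 1, 0, 1, 0, 1, 1] [ 0.      0.      0.534   0.      0.4541  0.      0.4503  0.     -0.0612
  0.0136] 0.00582156963656192
[1, 1, 1, 1, 1, 1, 1, 0, 0, 0] [-0.0408 -0.0263  0.5421  0.0138  0.4062 -0.0458  0.5147  0.      0.
  0.    ] 0.002398557801215062
[0, 0, 1, 1, 1, 1, 1, 1, 0, 0] [ 0.      0.      0.4854 -0.1847  0.4352 -0.0287  0.515  -0.187   0.
  0.    ] 0.045003135728111654
```

```bash
cat > sim.py <<'E'
from kin2 import *
P,_=fit2([0,0,1,0,1,0,1,0,1,0])
def ik_step(q,pt,Rt,it=8,null=None,k=0.):
    for _ in range(it):
        p,R,*_=fk2(q,P);e=np.r_[pt-p,(Ro.from_matrix(Rt)*Ro.from_matrix(R).inv()).as_rotvec()]
        J=np.zeros((6,7))
        for i in range(7):
            dq=np.array(q);dq[i]+=1e-5;p2,R2,*_=fk2(dq,P)
            J[:3,i]=(p2-p)/1e-5;J[3:,i]=(Ro.from_matrix(R2)*Ro.from_matrix(R).inv()).as_rotvec()/1e-5
        Ji=np.linalg.pinv(J);d=Ji@e
        q=np.array(q)+d
        if np.linalg.norm(e)<1e-5:break
    if null is not None: q=q+k*(np.eye(7)-Ji@J)@(null-q)
    return q
def path(q,way,n=6,null=None,k=0.):
    # way: list of (pos,yaw)
    p,R,*_=fk2(q,P);yaw=Ro.from_matrix(R).as_euler('xyz')[2]
    for pt,y in way:
        for s in np.linspace(0,1,n+1)[1:]:
            q=ik_step(q,p+(np.array(pt)-p)*s,Ro.from_euler('xyz',[np.pi,0,yaw+(y-yaw)*s]).as_matrix(),null=null,k=k)
        p=np.array(pt);yaw=y
    return q
if __name__=='__main__':
    q0=np.array(data[0][0])
    W1=[((.393,-.4525,.093),.824)]
    W2=[((.393,-.4525,-.015),.824),((.393,-.4525,.085),.824),((.359,-.4035,.096),-.196),((.359,-.4035,.096),-.536)]
    W3=[((.359,-.4035,.096),-1.7),((.359,-.4035,.0355),-1.78)]
    for null,k in((None,0),(q0,.02),(q0,.05),(np.array([0,.85,0,1.34,1.57,1,0]),.03)):
        a=path(q0,W1,null=null,k=k);b=path(data[1][0],W2,null=null,k=k);d=path(data[2][0],W3,null=null,k=k);print(k);print(a.round(3));print(b.round(3));print(d.round(3))
    for q,_,_ in data:print(np.round(q,3))
E
python3 sim.py
```

```text
0
[ 0.904  0.469 -0.173  1.774  0.099  0.907 -0.059]
[ 0.648  0.386  0.136  1.916 -0.068  0.845 -1.288]
[ 0.467  0.506  0.377  1.961 -0.273  0.723 -2.343]
0.02
[ 0.904  0.469 -0.173  1.774  0.099  0.907 -0.059]
[ 0.648  0.386  0.136  1.916 -0.068  0.845 -1.288]
[ 0.452  0.51   0.398  1.961 -0.289  0.725 -2.328]
0.05
[ 0.904  0.469 -0.173  1.774  0.099  0.907 -0.059]
[ 0.648  0.386  0.135  1.916 -0.068  0.845 -1.288]
[ 0.432  0.516  0.426  1.961 -0.311  0.728 -2.308]
0.03
[ 0.896  0.469 -0.162  1.774  0.093  0.906 -0.053]
[ 0.644  0.386  0.14   1.916 -0.07   0.844 -1.286]
[ 0.443  0.513  0.41   1.961 -0.299  0.726 -2.319]
[ 1.156  0.412 -0.013  1.597  0.006  1.134 -0.082]
[ 0.905  0.482 -0.173  1.76   0.102  0.908 -0.061]
[ 0.653  0.382  0.128  1.92  -0.064  0.843 -1.306]
[ 0.465  0.489  0.376  1.976 -0.264  0.723 -2.349]
```

```bash
cat > srch.py <<'E'
from sim import *
import sys
d=np.load('pics/t_l.npz')['d'];d0=np.load('pics/top0.npz')['d']
from h import arm
v,u=np.mgrid[0:384,0:512];c_=arm.calibration('top');pw=(np.stack([(u-c_['cx'])/c_['fx']*d,(v-c_['cy'])/c_['fy']*d,d],-1)-np.array(c_['t']))@np.array(c_['R'])
q=np.array(data[3][0]);_,_,el,wr=fk2(q,P);print('el',el,'wr',wr)
for s in(.3,.5,.7,.9):
    a=el+(wr-el)*s;m=(np.hypot(pw[...,0]-a[0],pw[...,1]-a[1])<.006)&(d>0);print(a.round(3),'top z',np.round(np.median(pw[...,2][m]),3))
    # lateral half width at this place
    t=(wr-el)[:2];t/=np.linalg.norm(t);n=np.array([-t[1],t[0]]);r=pw[...,:2]-a[:2];M=(abs(r@t)<.01)&(pw[...,2]>.4)&(d>0)&(abs(d-d0)>.02);k=r[M]@n;print('  width',np.percentile(k,[1,99]).round(3))
E
python3 srch.py
```

```text
el [ 0.19237378 -0.14639075  0.83398341] wr [ 0.35405136 -0.39816989  0.49516274]
[ 0.241 -0.222  0.732] top z 0.725
  width [-0.036  0.049]
[ 0.273 -0.272  0.665] top z 0.666
  width [-0.04   0.043]
[ 0.306 -0.323  0.597] top z 0.597
  width [-0.04   0.043]
[ 0.338 -0.373  0.529] top z 0.529
  width [-0.044  0.049]
```

```bash
cat > srch2.py <<'E'
from sim import *
from h import arm,onz
import itertools,time
cen=onz('top',168,229,.47)[:2];print('lamp centre',cen)
th=np.linspace(0,6.28,40)
LP=np.array([[cen[0]+r*np.cos(a),cen[1]+r*np.sin(a),z] for z,r in((.40,.087),(.48,.087),(.52,.084),(.56,.075),(.6,.062),(.64,.05),(.7,.05)) for a in th])
def gap(q):
    _,_,el,wr=fk2(q,P);el=el-[0,0,.06];wr=wr-[0,0,.06];w=wr-el;t=np.clip((LP-el)@w/(w@w),-.1,1.05);return np.linalg.norm(LP-el-np.outer(t,w),axis=1).min()-.047
lo=np.array([-2.95,-.29,-1.47,.14,-1.03,.13,-2.86]);hi=np.array([2.95,1.99,1.44,2.54,4.17,1.85,2.86])
def run(q,way,n=4):
    g=9
    for w in way:
        q=path(q,[w],n=n)
        if np.any(q<lo+.06) or np.any(q>hi-.06): return q,-1
        g=min(g,gap(q))
    return q,g
push=((.368,-.362,.036),-1.78)
if __name__=='__main__':
    q=np.array(data[3][0]);print('now',gap(q));e,g=run(q,[push]);print('push',e.round(2),gap(e))
    res=[]
    locs=[(x,y,z) for x in(.1,.3,.5) for y in(-.75,-.6,-.45) for z in(.15,.4) if .36<np.hypot(x,y)<.85]
    t0=time.time()
    import random;random.seed(1);pairs=[(a,b) for a in locs for b in locs if a!=b];random.shuffle(pairs)
    for a,b in pairs:
      for yb in(-.3,):
        if time.time()-t0>200:break
        w=[((.359,-.42,.15),-1.78),(a,-1.78),(a,yb),(b,yb),(b,-1.78),((.359,-.42,.15),-1.78),push]
        e,g=run(q,w,n=3);res.append((gap(e) if g>0 else -1,g,a,b,yb,e.round(2)))
    res.sort(key=lambda r:-r[0])
    print(len(res))
    for r in res[:6]:print(r)
E
timeout 400 python3 srch2.py
```

```text
lamp centre [ 0.31197897 -0.12110163]
now 0.018777311318483814
push [ 0.39  0.47  0.38  2.02 -0.26  0.7  -2.42] 0.001711303269446643
240
(np.float64(0.05461918285208668), np.float64(0.04012411314060352), (0.1, -0.75, 0.15), (0.1, -0.45, 0.4), -0.3, array([ 0.77,  0.43, -0.11,  2.02,  0.07,  0.7 , -2.73]))
(np.float64(0.05220555427653778), np.float64(0.04012411314060352), (0.1, -0.6, 0.15), (0.1, -0.45, 0.4), -0.3, array([ 0.74,  0.43, -0.07,  2.02,  0.05,  0.7 , -2.71]))
(np.float64(0.052032997077141235), np.float64(0.04012411314060352), (0.3, -0.75, 0.15), (0.1, -0.45, 0.4), -0.3, array([ 0.74,  0.43, -0.07,  2.02,  0.04,  0.7 , -2.71]))
(np.float64(0.051100397926489), np.float64(0.04012411314060352), (0.3, -0.6, 0.15), (0.1, -0.45, 0.4), -0.3, array([ 0.73,  0.43, -0.05,  2.02,  0.03,  0.69, -2.7 ]))
(np.float64(0.049722562790094876), np.float64(0.010960437171256054), (0.5, -0.6, 0.15), (0.1, -0.45, 0.4), -0.3, array([ 0.71,  0.43, -0.03,  2.02,  0.02,  0.69, -2.69]))
(np.float64(0.046741705676965575), np.float64(0.04012411314060352), (0.1, -0.75, 0.4), (0.1, -0.45, 0.4), -0.3, array([ 0.67,  0.43,  0.01,  2.02, -0.01,  0.69, -2.66]))
```

move_arm(
  series=[3, 0.3, -3, 0, 8, 0.7, -6.5, 0, 13, 1.1, -10, 0, 17, 1.4, -11.5, 0, 20.4, 1.7, -11.5, 0, 20.4, 1.7, -11.5, -0.17, 20.4, 1.7, -11.5, -0.34, 20.4, 1.7, -11.5, -0.51, 20.4, 1.7, -11.5, -0.68, 20.4, 1.7, -11.5, -0.85, 20.4, 1.7, -11.5, -1.02, 20.4, 1.7, -11.5, -1.18],
)

```text
time: 9.32
tcp_pos: [0.3, -0.6, 0.1513]
orientation: [3.141, -0.001, -0.595]
wrist_force: [-0.2, 0.2, -0.9]
width: 0.0207
grasp_force: 50.0
```

```bash
python3 -c "
from srch2 import *
q=arm.observe()['qpos'];print(q.round(3),gap(q),arm.observe()['tcp_pos'],arm.observe()['orientation'])
e,g=run(q,[((.3,-.6,.15),-.3),((.1,-.45,.4),-.3),((.1,-.45,.4),-1.78),((.359,-.42,.15),-1.78),push],n=8);print(e.round(3),g,gap(e))"
```

```text
lamp centre [ 0.31197897 -0.12110163]
[ 0.93   0.528  0.156  1.537 -0.088  1.083 -1.059] 0.13795325085172994 [ 0.29995422 -0.60001958  0.1512939 ] [ 3.14087417e+00 -9.16546299e-04 -5.94560243e-01]
[ 0.711  0.43  -0.034  2.018  0.022  0.694 -2.688] 0.049880827359873176 0.049880827359873176
```

move_arm(
  series=[0, 0, 0, -0.15, 0, 0, 0, -0.3, -3.5, -0.15, -3.5, -0.3, -7, -0.3, -7, -0.3, -10.5, -0.45, -10.5, -0.3, -14, -0.6, -14, -0.3, -17.5, -0.75, -17.5, -0.3, -21, -0.9, -21, -0.3, -25, -1.1, -25, -0.3, -25, -1.1, -25, -0.13, -25, -1.1, -25, 0.04, -25, -1.1, -25, 0.21],
)

```text
time: 10.82
tcp_pos: [0.0995, -0.4492, 0.4014]
orientation: [3.141, -0.002, -0.816]
wrist_force: [0.3, -0.1, -2.1]
width: 0.0206
grasp_force: 50.0
```

move_arm(
  series=[0, 0, 0, 0.17, 0, 0, 0, 0.34, 0, 0, 0, 0.51, 0, 0, 0, 0.68, 0, 0, 0, 0.85, 0, 0, 0, 0.97, 0, 0, 0, 0.97],
)

```text
time: 11.7
tcp_pos: [0.0996, -0.4493, 0.401]
orientation: [-3.141, -0.001, -1.779]
wrist_force: [1.1, -0.2, -0.8]
width: 0.0205
grasp_force: 50.0
```

```bash
python3 -c "
from srch2 import *
q=arm.observe()['qpos'];print(q.round(3),gap(q),arm.observe()['tcp_pos'],arm.observe()['orientation'])
e,g=run(q,[((.359,-.42,.15),-1.78),push],n=8);print(e.round(3),g,gap(e))"
```

```text
lamp centre [ 0.31197897 -0.12110163]
[ 1.093  0.003  0.155  1.641 -0.     1.496 -2.102] 0.23221211685995508 [ 0.09962159 -0.44931653  0.40101424] [-3.14092264e+00 -1.12287160e-03 -1.77946330e+00]
[ 0.732  0.43  -0.06   2.018  0.039  0.695 -2.704] 0.051603822410050085 0.051603822410050085
```

move_arm(
  series=[-1.2, -3.5, 3.5, 0, -2.4, -7, 7, 0, -3.6, -10.5, 10.5, 0, -4.8, -14, 14, 0, -6, -17.5, 17.5, 0, -7.2, -21, 21, 0, -8.2, -24.7, 25, 0, -8.8, -24.6, 29, 0, -9.5, -24.5, 33, 0, -9.9, -24.4, 36.5, 0, -9.9, -24.4, 36.5, 0],
)

```text
time: 13.08
tcp_pos: [0.3579, -0.4018, 0.0335]
orientation: [3.138, 0.002, -1.777]
wrist_force: [-0.6, 0.5, 0.1]
width: 0.0208
grasp_force: 50.0
```

```bash
python3 -c "
from srch2 import *
q=arm.observe()['qpos'];print(q.round(3),gap(q),arm.observe()['tcp_pos'],arm.observe()['orientation'])"
python3 - <<'E'
from h import *
im,d=snap('side','s5')
h=cv2.cvtColor(im,cv2.COLOR_RGB2HSV);r=((h[...,0]<6)|(h[...,0]>174))&(h[...,1]>180)&(h[...,2]>120);r[:160]=0;r[230:]=0;r[:,:220]=0;r[:,290:]=0
N,l,st,ce=cv2.connectedComponentsWithStats(r.astype(np.uint8))
for i in range(1,N):
  if st[i,4]>2: print(st[i],ce[i],world('side',d,*map(int,np.round(ce[i]))))
t,dt=snap('top','t5');h=cv2.cvtColor(t,cv2.COLOR_RGB2HSV);r=((h[...,0]<6)|(h[...,0]>174))&(h[...,1]>180)&(h[...,2]>120);r[:,:240]=0;r[:,330:]=0
N,l,st,ce=cv2.connectedComponentsWithStats(r.astype(np.uint8))
for i in range(1,N):
  if st[i,4]>3: print('top',st[i],ce[i],onz('top',*ce[i],.066))
E
```

```text
lamp centre [ 0.31197897 -0.12110163]
[ 0.79   0.472 -0.047  1.956  0.033  0.719 -2.625] 0.07973086792072946 [ 0.35791387 -0.40181748  0.03349672] [ 3.13754158e+00  2.44754893e-03 -1.77705135e+00]
[251 200   2   4   6] [251.33333333 201.5       ] [ 0.38240359 -0.30572559  0.06186399]
top [282 205   3   7  17] [282.88235294 207.82352941] [ 0.38023858 -0.30183825  0.066     ]
top [293 208   3   5   8] [293.875 210.   ] [ 0.37500232 -0.32742072  0.066     ]
```

move_arm(
  series=[-0.8, 0, 0, 0, -1.6, 0, 0, 0, -2.1, 0, 0, 0, -2.5, 0, 0, 0, -2.8, 0, 0, 0, -3.1, 0, 0, 0, -3.4, 0, 0, 0, -3.4, 0, 0, 0],
)

```text
time: 14.18
tcp_pos: [0.366, -0.3722, 0.0357]
orientation: [-3.14, -0.003, -1.781]
wrist_force: [-1.3, -5.6, -0.5]
width: 0.0204
grasp_force: 50.0
```

move_arm(
  series=[-0.2, 0, 0, 0, -0.4, 0, 0, 0, -0.6, 0, 0, 0, -0.8, 0, 0, 0, -0.9, 0, 0, 0, -1, 0, 0, 0, -1, 0, 0, 0],
)

```text
time: 15.05
tcp_pos: [0.3683, -0.3601, 0.0352]
orientation: [3.141, 0.0, -1.78]
wrist_force: [0.3, -0.1, -1.0]
width: 0.0205
grasp_force: 50.0
```

move_arm(
  series=[1, 0, 0, 0, 3, 0, -2, 0, 6, 0, -6, 0, 9, 0, -10, 0, 9, 0, -11.5, 0, 9, 0, -11.5, 0],
)

```text
time: 15.8
tcp_pos: [0.3499, -0.4483, 0.1507]
orientation: [-3.14, -0.0, -1.78]
wrist_force: [-0.4, 0.5, -1.6]
width: 0.0204
grasp_force: 50.0
```

```bash
python3 - <<'E'
from srch2 import *
from h import *
t,dt=snap('top','t6');h=cv2.cvtColor(t,cv2.COLOR_RGB2HSV);r=((h[...,0]<6)|(h[...,0]>174))&(h[...,1]>180)&(h[...,2]>120);r[:,:240]=0;r[:,345:]=0
o=arm.observe();z=o['tcp_pos'][2]+.026;print(o['tcp_pos'])
N,l,st,ce=cv2.connectedComponentsWithStats(r.astype(np.uint8))
for i in range(1,N):
  if st[i,4]>3: w=onz('top',*ce[i],z+.004);print('top',st[i],w,np.hypot(*(w-o['tcp_pos'])[:2]))
q=o['qpos']
for s in ([((.38,-.46,.15),1.134),((.523,-.4875,.15),1.134),((.523,-.4875,.015),1.134)],):
  for w in s:
    q=path(q,[w],n=12);print(q.round(2),gap(q))
  print([np.round(a-[0,0,.06],3) for a in fk2(q,P)[2:]])
E
```

```text
lamp centre [ 0.31197897 -0.12110163]
[ 0.34964676 -0.44730645  0.149521  ]
top [316 205   6   8  39] [ 0.366793   -0.36847106  0.179521  ] 0.0806784550801361
[ 1.27  0.45 -0.64  1.73  0.3   1.07  0.1 ] 0.15764149173322578
[ 1.06  0.64 -0.61  1.41  0.38  1.21 -0.03] 0.15556982681272685
[ 1.03  0.77 -0.56  1.51  0.46  0.99 -0.09] 0.1577165983230061
[array([ 0.167, -0.36 ,  0.658]), array([ 0.523, -0.488,  0.411])]
```

move_arm(
  series=[0, 0, 0, -0.17, 0, 0, 0, -0.34, 0, 0, 0, -0.51, 0, 0, 0, -0.68, 0, 0, 0, -0.85, 0, 0, 0, -1.02, 0, 0, 0, -1.19, 0, 0, 0, -1.36, 0, 0, 0, -1.53, 0, 0, 0, -1.7, 0, 0, 0, -1.87, 0, 0, 0, -2.04],
)

```text
time: 17.35
tcp_pos: [0.3496, -0.4463, 0.1483]
orientation: [-3.138, 0.001, 0.267]
wrist_force: [0.3, 1.2, -0.7]
width: 0.0208
grasp_force: 50.0
```

move_arm(
  series=[0, 0, 0, -0.17, 0, 0, 0, -0.34, 0, 0, 0, -0.51, 0, 0, 0, -0.68, 0, 0, 0, -0.87, 0, 0, 0, -0.87],
)

```text
time: 18.1
tcp_pos: [0.3495, -0.4467, 0.1486]
orientation: [-3.139, -0.002, 1.13]
wrist_force: [-0.0, 0.4, -1.2]
width: 0.0205
grasp_force: 50.0
```

```bash
python3 - <<'E'
from h import *
# refine the holder from the undisturbed pictures: wall tips + gates
c=lambda n:arm.calibration(n)
def cloud(n,d):
    v,u=np.mgrid[0:384,0:512];k=c(n);p=np.stack([(u-k['cx'])/k['fx']*d,(v-k['cy'])/k['fy']*d,d],-1);return (p-np.array(k['t']))@np.array(k['R'])
C=np.array([.523,-.4875]);a=np.radians(65);Y=np.array([np.cos(a),np.sin(a)]);X=np.array([np.sin(a),-np.cos(a)])
for n,f in(('top','top0'),('side','side0')):
    W=cloud(n,np.load(f'pics/{f}.npz')['d']);r=W[...,:2]-C;x=r@X;y=r@Y
    m=(abs(x)<.05)&(abs(y)<.08)
    b=m&(W[...,2]<.016)&(W[...,2]>.006)&(abs(x)<.036)&(abs(y)<.07);print(n,'base x',np.percentile(x[b],[2,98]).round(4),'y',np.percentile(y[b],[2,98]).round(4),b.sum())
    for sy in(-1,1):
        k=m&(abs(y-sy*.048)<.02)
        for zl in((.03,.045),(.045,.06),(.06,.075),(.075,.095)):
            kk=k&(W[...,2]>zl[0])&(W[...,2]<zl[1]);
            if kk.sum():
                o=np.argsort(x[kk]);print(n,sy,zl,'x',x[kk][o].round(3)[::max(1,kk.sum()//14)],'y',np.median(y[kk]).round(3))
print(arm.observe()['tcp_pos'],arm.observe()['orientation'],arm.observe()['qpos'].round(2))
E
```

```text
top base x [-0.0275  0.0288] y [-0.0579  0.063 ] 869
top -1 (0.03, 0.045) x [-0.018 -0.017 -0.017 -0.016 -0.016 -0.015 -0.009 -0.005 -0.003  0.
  0.001  0.003  0.005  0.01   0.011  0.012  0.013  0.014  0.016] y -0.044
top -1 (0.045, 0.06) x [-0.017 -0.016 -0.016 -0.016 -0.015 -0.013  0.012  0.013  0.013  0.013
  0.015  0.017  0.017] y -0.043
top -1 (0.06, 0.075) x [-0.018 -0.017 -0.016 -0.015 -0.015 -0.014 -0.012  0.004  0.005  0.006
  0.007  0.007  0.008  0.01   0.011  0.012  0.012  0.013  0.013  0.013
  0.013  0.014  0.014] y -0.045
top -1 (0.075, 0.095) x [-0.022 -0.021 -0.018  0.012  0.013  0.014  0.015  0.017  0.018  0.019
  0.021  0.021  0.022  0.022  0.025] y -0.046
top 1 (0.03, 0.045) x [-0.017 -0.016 -0.016 -0.015 -0.015 -0.009  0.     0.003  0.004  0.007
  0.009  0.013  0.014  0.015] y 0.052
top 1 (0.045, 0.06) x [-0.016 -0.016 -0.015 -0.015 -0.015 -0.015 -0.015  0.013  0.014  0.014
  0.015  0.019] y 0.053
top 1 (0.06, 0.075) x [-0.016 -0.014 -0.014 -0.013 -0.013 -0.012  0.003  0.005  0.006  0.006
  0.007  0.009  0.009  0.011  0.013  0.013  0.014  0.015  0.015  0.015] y 0.0
[... 1056 characters left out ...]
6) x [-0.017 -0.017 -0.017 -0.017 -0.016 -0.016 -0.015 -0.014 -0.014 -0.014
 -0.013  0.012  0.012  0.012  0.012  0.012  0.014  0.014  0.014  0.015
  0.015  0.016  0.017  0.017  0.017  0.017] y 0.046
side 1 (0.06, 0.075) x [-0.022 -0.019 -0.016 -0.016 -0.015 -0.012  0.005  0.007  0.01   0.012
  0.013  0.013  0.015  0.016  0.017  0.018] y 0.047
side 1 (0.075, 0.095) x [-0.022 -0.022 -0.019 -0.019  0.011  0.011  0.012  0.013  0.013  0.014
  0.015  0.016  0.016  0.016  0.017  0.018  0.018  0.019  0.019  0.02
  0.021  0.021  0.021  0.022  0.023  0.023  0.024] y 0.047
[ 0.34951031 -0.44667512  0.14858887] [-3.13945028e+00 -2.28991314e-03  1.13033739e+00] [ 1.3   0.44 -0.63  1.76  0.29  1.04  0.12]
```

move_arm(
  series=[0.7, 3.5, 0, 0, 1.5, 7, 0, 0, 2.2, 10.5, 0, 0, 3, 14, 0, 0, 3.6, 16.5, 0, 0, 3.7, 17.4, 0, 0, 3.7, 17.4, 0, 0, 3.7, 17.4, 0, 0, 3.7, 17.4, 0, 0],
)

```text
time: 19.23
tcp_pos: [0.5218, -0.4896, 0.1506]
orientation: [-3.142, 0.001, 1.128]
wrist_force: [-0.5, -0.7, -1.7]
width: 0.0205
grasp_force: 50.0
```

```bash
python3 - <<'E'
from h import *
o=arm.observe();print(o['tcp_pos'],o['orientation'],o['qpos'].round(2))
im,d=snap('side','s7')
h=cv2.cvtColor(im,cv2.COLOR_RGB2HSV);b=(h[...,0]>95)&(h[...,0]<125)&(h[...,1]>110);b[:130]=0;b[240:]=0;b[:,285:][:, 80:]=0;b[:,:290]=0
N,l,st,ce=cv2.connectedComponentsWithStats(b.astype(np.uint8))
for i in range(1,N):
  if st[i,4]>8: print(st[i],ce[i],world('side',d,*map(int,np.round(ce[i]))),onz('side',*ce[i],o['tcp_pos'][2]+.026))
cv2.imwrite('pics/p5.png',cv2.resize(im[120:240,260:420],(800,600),interpolation=cv2.INTER_CUBIC)[:,:,::-1])
E
```

```text
[ 0.52175454 -0.48960094  0.15055658] [-3.14155826e+00  6.36009911e-04  1.12839943e+00] [ 1.04  0.67 -0.58  1.37  0.38  1.21 -0.02]
[332 175   4   4  15] [333.4 176.6] [ 0.53693297 -0.4560191   0.18427766] [ 0.54901688 -0.43935932  0.17655658]
[332 190   9  10  52] [335.65384615 194.59615385] [ 0.49451071 -0.5407673   0.18336783] [ 0.50268767 -0.52734863  0.17655658]
```

View pics/p5.png

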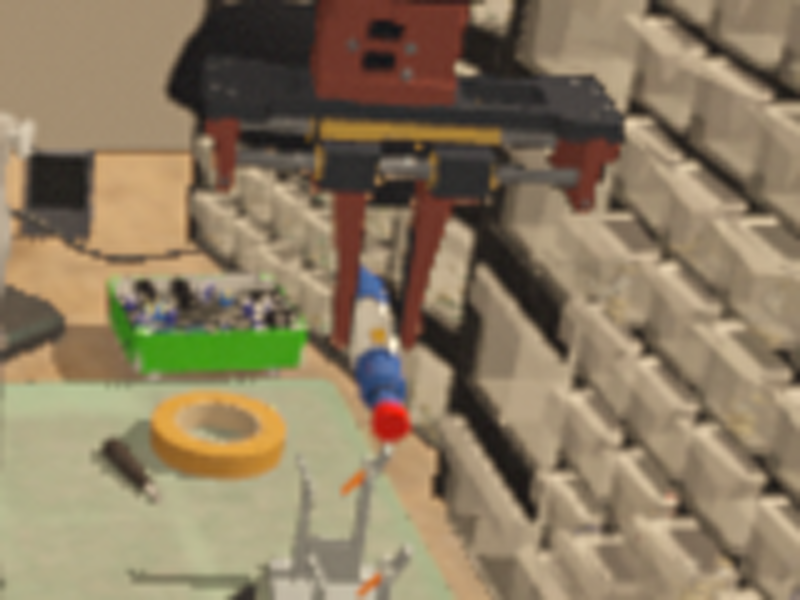

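```bash
python3 - <<'E'
from h import *
def cloud(n,d):
    v,u=np.mgrid[0:384,0:512];k=arm.calibration(n);p=np.stack([(u-k['cx'])/k['fx']*d,(v-k['cy'])/k['fy']*d,d],-1);return (p-np.array(k['t']))@np.array(k['R'])
C=np.array([.523,-.4875]);a=np.radians(65);Y=np.array([np.cos(a),np.sin(a)]);X=np.array([np.sin(a),-np.cos(a)])
for n,f in(('top','top0'),('side','side0')):
    W=cloud(n,np.load(f'pics/{f}.npz')['d']);r=W[...,:2]-C;x=r@X;y=r@Y;z=W[...,2]
    for zl in np.arange(.085,.26,.015):
        k=(z>zl)&(z<zl+.015)&(abs(y)<.05)&(x>.03)&(x<.2)
        if k.sum()>2:
            i=np.argsort(x[k])[:3];print(n,zl.round(3),k.sum(),np.c_[x[k][i],y[k][i],z[k][i]].round(3).tolist())
# present gripper body extents from side view
W=cloud('side',np.load('pics/s7.npz')['d']);im=np.load('pics/s7.npz')['im'];W0=cloud('side',np.load('pics/side0.npz')['d'])
r=W[...,:2]-[.5218,-.4896];x=r@X;y=r@Y;z=W[...,2]
d=np.load('pics/s7.npz')['d'];d0=np.load('pics/side0.npz')['d']
k=(d<d0-.02)&(z>.17)&(z<.4)&(abs(x)<.15)&(abs(y)<.1)
for zl in np.arange(.17,.36,.015):
    q=k&(z>zl)&(z<zl+.015)
    if q.sum():print('grip dz',(zl-.1506).round(3),q.sum(),'x',np.percentile(x[q],[1,99]).round(3),'y',np.percentile(y[q],[1,99]).round(3))
E
```

```text
top 0.085 249 [[0.09, -0.037, 0.087], [0.09, -0.037, 0.093], [0.091, -0.046, 0.096]]
top 0.1 42 [[0.096, 0.048, 0.114], [0.096, 0.047, 0.109], [0.097, 0.045, 0.11]]
top 0.115 42 [[0.092, 0.016, 0.128], [0.093, 0.019, 0.129], [0.093, 0.021, 0.127]]
top 0.13 243 [[0.089, 0.043, 0.142], [0.09, 0.045, 0.14], [0.09, 0.041, 0.143]]
top 0.145 83 [[0.087, 0.049, 0.149], [0.088, 0.047, 0.149], [0.088, 0.05, 0.151]]
top 0.16 59 [[0.091, 0.022, 0.173], [0.092, 0.02, 0.174], [0.093, 0.013, 0.173]]
top 0.175 231 [[0.091, 0.02, 0.183], [0.091, 0.02, 0.189], [0.091, 0.021, 0.186]]
top 0.19 103 [[0.094, 0.021, 0.203], [0.094, 0.021, 0.19], [0.095, 0.019, 0.19]]
top 0.205 98 [[0.082, 0.021, 0.219], [0.084, 0.011, 0.219], [0.087, -0.001, 0.219]]
top 0.22 310 [[0.082, 0.019, 0.222], [0.082, 0.016, 0.231], [0.082, 0.018, 0.223]]
top 0.235 194 [[0.081, 0.017, 0.237], [0.085, 0.019, 0.236], [0.086, 0.021, 0.235]]
top 0.25 81 [[0.093, 0.017, 0.264], [0.094, 0.048, 0.263], [0.094, 0.043, 0.253]]
side 0.085 196 [[0.088, -0.037, 0.086], [0.088, -0.041, 0.094], [0.089, -0.046, 0.089]]
side 0.1 59 [[0.094, 0.04
[... 870 characters left out ...]
4]]
grip dz 0.019 273 x [-0.021  0.016] y [-0.091  0.05 ]
grip dz 0.034 83 x [-0.021  0.017] y [-0.03   0.046]
grip dz 0.049 63 x [-0.022  0.018] y [-0.016  0.004]
grip dz 0.064 84 x [-0.025  0.02 ] y [-0.014  0.01 ]
grip dz 0.079 93 x [-0.026  0.023] y [-0.015  0.008]
grip dz 0.094 89 x [-0.082  0.077] y [-0.035  0.028]
grip dz 0.109 499 x [-0.081  0.077] y [-0.036  0.022]
grip dz 0.124 405 x [-0.087  0.084] y [-0.036  0.017]
grip dz 0.139 777 x [-0.09   0.085] y [-0.035  0.029]
grip dz 0.154 209 x [-0.042  0.014] y [-0.025  0.003]
grip dz 0.169 158 x [-0.042  0.015] y [-0.034  0.014]
grip dz 0.184 248 x [-0.042  0.03 ] y [-0.039  0.02 ]
grip dz 0.199 277 x [-0.038  0.033] y [-0.039  0.005]
```

```bash
python3 - <<'E'
from h import *
def cloud(n,d):
    v,u=np.mgrid[0:384,0:512];k=arm.calibration(n);p=np.stack([(u-k['cx'])/k['fx']*d,(v-k['cy'])/k['fy']*d,d],-1);return (p-np.array(k['t']))@np.array(k['R'])
C=np.array([.523,-.4875]);a=np.radians(65);Y=np.array([np.cos(a),np.sin(a)]);X=np.array([np.sin(a),-np.cos(a)])
Q=[]
for n,f in(('top','top0'),('side','side0'),('top','t5')):
    W=cloud(n,np.load(f'pics/{f}.npz')['d']).reshape(-1,3);r=W[:,:2]-C;Q.append(np.c_[r@X,r@Y,W[:,2]])
Q=np.vstack(Q);Q=Q[(Q[:,0]>.05)&(Q[:,0]<.3)]
ys=np.arange(-.12,.12,.02);print('z\\y',ys.round(2)+.01)
for z in np.arange(.08,.34,.015):
    print(z.round(3),[ (lambda k: int(1000*np.sort(Q[k,0])[min(1,k.sum()-1)]) if k.sum() else None)((abs(Q[:,1]-y-.01)<.01)&(abs(Q[:,2]-z-.0075)<.0075)) for y in ys])
E
```

```text
z\y [-0.11 -0.09 -0.07 -0.05 -0.03 -0.01  0.01  0.03  0.05  0.07  0.09  0.11]
0.08 [113, 96, 92, 88, 88, 95, 92, 91, 90, 88, 84, 80]
0.095 [112, 98, 94, 90, 90, 96, 93, 93, 92, 89, 85, 82]
0.11 [103, 111, None, 108, 100, 98, 94, 100, 92, 88, 85, 82]
0.125 [101, 100, 105, 102, 96, 93, 90, 90, 87, 82, 78, 74]
0.14 [102, 103, 107, 103, 99, 95, 92, 88, 84, 80, 77, 73]
0.155 [122, 119, 114, 110, 108, 103, 101, 93, 90, 85, 81, 76]
0.17 [111, 107, 104, 100, 97, 93, 90, 90, 91, 87, 83, 80]
0.185 [113, 110, 105, 100, 98, 94, 91, 91, 92, 89, 86, 83]
0.2 [117, 117, 114, 111, 97, 94, 91, 93, 93, 88, 85, 82]
0.215 [108, 106, 104, 101, 87, 83, 79, 80, 87, 82, 78, 75]
0.23 [109, 108, 104, 102, 88, 85, 81, 82, 84, 81, 77, 74]
0.245 [115, 115, 111, 107, 106, 104, 100, 93, 88, 85, 81, 77]
0.26 [105, 103, 100, 97, 96, 94, 90, 90, 88, 85, 81, 79]
0.275 [106, 104, 101, 99, 98, 95, 92, 91, 86, 84, 81, 78]
0.29 [118, 118, 115, 111, 107, 103, 100, 90, 86, 84, 80, 78]
0.305 [109, 108, 106, 102, 98, 94, 90, 84, 81, 78, 74, 71]
0.32 [111, 109, 106, 102, 96, 94, 92, 82, 79, 76, 72, 68]
0.335 [122, 117, 111, 108, 106, 102, 100, 85, 81, 77, 73, 70]
```

move_arm(
  series=[-1, -0.4, 0, -0.005, -2, -0.8, 0, -0.005, -2, -0.8, 1, -0.005, -2, -0.8, 2, -0.005, -2, -0.8, 3, -0.005, -2, -0.8, 3.6, -0.005, -2, -0.8, 4.2, -0.005, -2, -0.8, 4.2, -0.005],
)

```text
time: 20.27
tcp_pos: [0.5069, -0.5036, 0.1077]
orientation: [-3.141, -0.0, 1.135]
wrist_force: [-0.5, 0.1, -1.2]
width: 0.0206
grasp_force: 50.0
```

```bash
cat > st.py <<'E'
from h import *
C=np.array([.523,-.4875]);a=np.radians(65);Y=np.array([np.cos(a),np.sin(a)]);X=np.array([np.sin(a),-np.cos(a)])
o=arm.observe();r=o['tcp_pos'][:2]-C;print('X',r@X,'Y',r@Y,'z',o['tcp_pos'][2],'yaw',o['orientation'][2],o['wrist_force'],o['moment'])
E
python3 st.py
```

```text
X -0.007805092436454017 Y -0.021401346687989903 z 0.10771384493911054 yaw 1.134968064921475 [-0.45168762  0.07965543 -1.17968607] [-0.00785353 -0.07302348 -0.00529806]
```

move_arm(
  series=[0, 0, 0.5, 0, 0, 0, 1, 0, 0, 0, 1, 0],
)

```text
time: 20.65
tcp_pos: [0.5067, -0.5036, 0.0977]
orientation: [-3.141, -0.0, 1.135]
wrist_force: [0.6, -0.2, -0.4]
width: 0.0205
grasp_force: 50.0
```

move_arm(
  series=[0, 0, 0.5, 0, 0, 0, 1, 0, 0, 0, 1, 0],
)

```text
time: 21.02
tcp_pos: [0.5067, -0.5036, 0.0875]
orientation: [-3.141, -0.0, 1.135]
wrist_force: [-1.1, -0.1, -1.6]
width: 0.0207
grasp_force: 50.0
```

move_arm(
  series=[0, 0, 0.5, 0, 0, 0, 1, 0, 0, 0, 1, 0],
)

```text
time: 21.4
tcp_pos: [0.5067, -0.5036, 0.0776]
orientation: [-3.141, -0.0, 1.135]
wrist_force: [-0.1, 0.3, -1.9]
width: 0.0206
grasp_force: 50.0
```

move_arm(
  series=[0, 0, 0.5, 0, 0, 0, 1, 0, 0, 0, 1, 0],
)

```text
time: 21.78
tcp_pos: [0.5066, -0.5036, 0.0676]
orientation: [-3.141, -0.0, 1.135]
wrist_force: [0.5, -0.2, -0.9]
width: 0.0205
grasp_force: 50.0
```

move_arm(
  series=[0, 0, 0.5, 0, 0, 0, 0.8, 0, 0, 0, 0.8, 0],
)

```text
time: 22.15
tcp_pos: [0.5079, -0.5042, 0.0606]
orientation: [3.14, -0.0, 1.135]
wrist_force: [3.3, -1.8, -0.2]
width: 0.0209
grasp_force: 50.0
```

```bash
python3 st.py
```

```text
X -0.006625204747208945 Y -0.02148500520860905 z 0.0606005294127953 yaw 1.134644993938326 [ 3.30361997 -1.81855797 -0.15341336] [-0.29515263 -0.78840234 -0.17805955]
```

move_arm(
  series=[0, 0.2, 0.1, 0, 0, 0.3, 0.3, 0, 0, 0.4, 0.5, 0, 0, 0.4, 0.5, 0],
)

```text
time: 22.65
tcp_pos: [0.5106, -0.5055, 0.055]
orientation: [-3.141, -0.0, 1.135]
wrist_force: [1.3, -0.5, -1.0]
width: 0.0205
grasp_force: 50.0
```

```bash
python3 st.py
```

```text
X -0.0036466050905924314 Y -0.021549153093305243 z 0.05495115225834405 yaw 1.1347585804015055 [ 1.27580925 -0.51962036 -0.97153906] [-0.09159916 -0.34896953 -0.09126247]
```

move_arm(
  series=[0, 0.2, 0.2, 0, 0, 0.4, 0.5, 0, 0, 0.4, 0.8, 0, 0, 0.4, 1, 0, 0, 0.4, 1, 0],
)

```text
time: 23.28
tcp_pos: [0.514, -0.5071, 0.0448]
orientation: [-3.141, -0.0, 1.135]
wrist_force: [-1.1, -0.0, -0.2]
width: 0.0207
grasp_force: 50.0
```

```bash
python3 st.py
```

```text
X 0.0001568305982784392 Y -0.021546078273664344 z 0.044828651688452265 yaw 1.1346962546820802 [-1.08827385 -0.01971568 -0.20618356] [ 0.20473151  0.17629887 -0.1073924 ]
```

move_arm(
  series=[0, 0, 0.5, 0, 0, 0, 1, 0, 0, 0, 1.5, 0, 0, 0, 2, 0, 0, 0, 2.4, 0, 0, 0, 2.4, 0],
)

```text
time: 24.02
tcp_pos: [0.514, -0.5071, 0.0205]
orientation: [-3.141, -0.0, 1.135]
wrist_force: [-0.7, -0.2, -3.8]
width: 0.0208
grasp_force: 50.0
```

```bash
python3 st.py
```

```text
X 0.00013421700261196347 Y -0.021527235957973838 z 0.0204834393381148 yaw 1.1349476240508356 [-0.66787386 -0.22290918 -3.77812568] [0.04996595 0.2339881  0.0748471 ]
```

move_arm(
  series=[0, 0, 0.2, 0, 0, 0, 0.4, 0, 0, 0, 0.5, 0, 0, 0, 0.6, 0, 0, 0, 0.6, 0],
)

```text
time: 24.65
tcp_pos: [0.5146, -0.5072, 0.0161]
orientation: [3.141, 0.0, 1.135]
wrist_force: [-2.0, 2.4, 5.5]
width: 0.0209
grasp_force: 50.0
```

```bash
python3 st.py
```

```text
X 0.000726228238929888 Y -0.021446518133132083 z 0.01614442685818359 yaw 1.1348436416432168 [-1.97109322  2.39239264  5.49156657] [ 0.3074889   0.33498537 -0.00845351]
```

move_arm(
  series=[0, 0, 0.2, 0, 0, 0, 0.2, 0],
)

```text
time: 24.9
tcp_pos: [0.5147, -0.5073, 0.016]
orientation: [3.141, 0.001, 1.135]
wrist_force: [-4.8, 5.9, 16.2]
width: 0.0207
grasp_force: 50.0
```

```bash
python3 st.py; cat > gate.py <<'E'
from h import *
import sys
snap('side',sys.argv[1])
for k in('side0',sys.argv[1]):
    z=np.load(f'pics/{k}.npz');h=cv2.cvtColor(z['im'],cv2.COLOR_RGB2HSV);o=(h[...,0]>5)&(h[...,0]<18)&(h[...,1]>140)&(h[...,2]>120);m=np.zeros_like(o);m[205:245,315:350]=1;o&=m
    N,l,st,ce=cv2.connectedComponentsWithStats(o.astype(np.uint8))
    for i in range(1,N): print(k,st[i],ce[i].round(1),np.round(np.median([world('side',z['d'],u,v) for v,u in zip(*np.where(l==i))],axis=0),3))
E
python3 gate.py s8
```

```text
X 0.0008390036980051683 Y -0.021446758855982163 z 0.015998840221830887 yaw 1.134704801598402 [-4.8491436   5.87318626 16.17443626] [1.00413062 1.39711756 0.00220367]
side0 [329 214   4   4   7] [330.7 215.7] [ 0.551 -0.448  0.069]
side0 [332 235   4   4   5] [333.8 236.4] [ 0.51  -0.534  0.069]
s8 [316 205   1   1   1] [316. 205.] [ 0.592 -0.305  0.019]
s8 [315 207   3   2   4] [316.2 207.8] [ 0.53  -0.406  0.073]
s8 [328 214   5   5  10] [330.  216.1] [ 0.553 -0.446  0.066]
s8 [338 214   1   1   1] [338. 214.] [ 0.517 -0.527  0.124]
s8 [342 219   1   1   1] [342. 219.] [ 0.529 -0.529  0.109]
s8 [341 222   1   1   1] [341. 222.] [ 0.528 -0.527  0.1  ]
s8 [332 234   4   5  11] [333.6 236.3] [ 0.51  -0.534  0.067]
```

move_arm(
  series=[0, 0, -0.3, 0, 0, 0, -0.4, 0, 0, 0, -0.4, 0],
)

```text
time: 25.32
tcp_pos: [0.5141, -0.5072, 0.0168]
orientation: [-3.141, -0.0, 1.135]
wrist_force: [0.3, 0.1, -1.0]
width: 0.0205
grasp_force: 50.0
```

move_arm(
  series=[0, 0, 0, 0, 0, 0, 0, 0, 0, 0, 0, 0, 0, 0, 0, 0],
  grip=0.5,
)

```text
time: 25.82
tcp_pos: [0.5143, -0.5072, 0.0173]
orientation: [3.141, 0.0, 1.135]
wrist_force: [-0.5, 0.5, 1.1]
width: 0.0438
grasp_force: 0.0
```

move_arm(
  series=[0, 0, -1, 0, 0, 0, -2, 0, 0, 0, -3, 0, 0, 0, -3.8, 0, 0, -0.5, -3.9, 0, 0, -1.5, -3.9, 0, 0, -1.5, -3.9, 0],
)

```text
time: 26.7
tcp_pos: [0.4993, -0.5007, 0.0559]
orientation: [-3.14, 0.0, 1.134]
wrist_force: [-0.6, -0.3, -0.8]
width: 0.0437
grasp_force: 0.0
```

```bash
python3 st.py
```

```text
X -0.01593978940033578 Y -0.021945218606954666 z 0.055853525536659496 yaw 1.1344088639419019 [-0.58003997 -0.2664937  -0.78547997] [-0.00628424 -0.03288127 -0.01164176]
```

Clear. Rise, move aside, and check the result.

move_arm(
  series=[0, 0, -2, 0, 0, 0, -5, 0, 0, 0, -9, 0, 0, 0, -13, 0, 0, -5, -15, 0, 0, -10, -15, 0, 0, -14, -15, 0, 0, -14, -15, 0],
)

```text
time: 27.7
tcp_pos: [0.3717, -0.4418, 0.2081]
orientation: [3.141, 0.003, 1.133]
wrist_force: [0.2, -0.6, 0.2]
width: 0.044
grasp_force: 0.0
```

```bash
python3 gate.py s9; python3 - <<'E'
from h import *
z=np.load('pics/s9.npz');im=z['im'];d=z['d']
C=np.array([.523,-.4875]);a=np.radians(65);Y=np.array([np.cos(a),np.sin(a)]);X=np.array([np.sin(a),-np.cos(a)])
h=cv2.cvtColor(im,cv2.COLOR_RGB2HSV)
for nm,b in(('blue',(h[...,0]>95)&(h[...,0]<125)&(h[...,1]>110)),('red',((h[...,0]<6)|(h[...,0]>174))&(h[...,1]>180)&(h[...,2]>120))):
    m=np.zeros_like(b);m[195:265,300:360]=1;N,l,st,ce=cv2.connectedComponentsWithStats((b&m).astype(np.uint8))
    for i in range(1,N):
        if st[i,4]>4:
            w=np.median([world('side',d,u,v) for v,u in zip(*np.where(l==i))],axis=0);r=w[:2]-C;print(nm,st[i],'X',r@X,'Y',r@Y,'z',w[2])
A=cv2.resize(im[195:265,285:365],(686,600),interpolation=cv2.INTER_CUBIC);cv2.imwrite('pics/p6.png',A[:,:,::-1])
E
```

```text
side0 [329 214   4   4   7] [330.7 215.7] [ 0.551 -0.448  0.069]
side0 [332 235   4   4   5] [333.8 236.4] [ 0.51  -0.534  0.069]
s9 [329 214   4   4   7] [330.7 215.7] [ 0.553 -0.447  0.068]
s9 [332 235   4   4   5] [333.8 236.4] [ 0.51  -0.534  0.069]
blue [323 224   8   8  37] X -0.0023559696102617767 Y 0.01940946198686183 z 0.04937420448982191
blue [326 244   8  12  60] X -0.0006841084650735288 Y -0.07329712380367265 z 0.04818779357327803
red [329 257   6   7  35] X -0.001543886669070679 Y -0.10996876227712492 z 0.04493262831781139
```

move_arm(
  series=[0, 5, 0, 0, 0, 10, 0, 0, 0, 14, 0, 0, 0, 14, 2, 0, 0, 14, 6, 0, 0, 14, 10, 0, 0, 14, 13, 0, 0, 14, 15, 0, 0, 14, 15, 0],
)

```text
time: 28.88
tcp_pos: [0.4998, -0.5002, 0.0546]
orientation: [-3.139, -0.001, 1.135]
wrist_force: [-0.3, -0.2, 0.5]
width: 0.0441
grasp_force: 0.0
```

```bash
python3 st.py
```

```text
X -0.015648047714650434 Y -0.021281279574200687 z 0.05460851127493332 yaw 1.1349105035546776 [-0.25222457 -0.23370238  0.46602653] [-0.01388831 -0.05988565 -0.01856958]
```

move_arm(
  series=[0, 0.8, 0, 0, 0, 1.55, 0, 0, 0, 1.55, 1, 0, 0, 1.55, 2, 0, 0, 1.55, 3, 0, 0, 1.55, 3.6, 0, 0, 1.55, 3.6, 0],
)

```text
time: 29.75
tcp_pos: [0.5142, -0.5071, 0.0194]
orientation: [-3.14, -0.0, 1.135]
wrist_force: [-1.0, -0.1, 0.0]
width: 0.044
grasp_force: 0.0
```

move_arm(
  series=[0, 0, 0, 0, 0, 0, 0, 0, 0, 0, 0, 0, 0, 0, 0, 0, 0, 0, 0, 0],
  grip=0,
  squeeze=12,
)

```text
time: 30.38
tcp_pos: [0.5148, -0.5076, 0.0207]
orientation: [3.141, 0.0, 1.135]
wrist_force: [-0.7, 0.7, 3.3]
width: 0.0209
grasp_force: 12.0
```

move_arm(
  series=[0.3, 0, 0, 0, 0.6, 0, 0, 0, 0.9, 0, 0, 0, 1.2, 0, 0, 0, 1.2, 0, 0, 0],
)

```text
time: 31.0
tcp_pos: [0.5202, -0.4963, 0.0206]
orientation: [3.141, 0.0, 1.135]
wrist_force: [-0.3, -2.5, 6.0]
width: 0.0208
grasp_force: 12.0
```

```bash
python3 st.py
```

```text
X 0.0011869008197449506 Y -0.009209199838971185 z 0.02062862184869231 yaw 1.1350868272399053 [-0.34499391 -2.54058608  5.96170613] [-0.46298588  0.21681043 -0.0680802 ]
```

Slid. Release and leave the same way.

move_arm(
  series=[0, 0, 0, 0, 0, 0, 0, 0, 0, 0, 0, 0, 0, 0, 0, 0],
  grip=0.5,
)

```text
time: 31.5
tcp_pos: [0.5197, -0.4962, 0.02]
orientation: [-3.141, -0.0, 1.135]
wrist_force: [0.1, -0.5, -0.1]
width: 0.0441
grasp_force: 0.0
```

move_arm(
  series=[0, 0, -1, 0, 0, 0, -2, 0, 0, 0, -3, 0, 0, 0, -3.5, 0, 0, -0.5, -3.6, 0, -1, -1.5, -3.6, 0, -1, -1.7, -3.6, 0, -1, -1.7, -5.6, 0, -1, -1.7, -9, 0, -1, -1.7, -13, 0, -1, -6, -18, 0, -1, -12, -19, 0],
)

```text
time: 33.0
tcp_pos: [0.41, -0.4553, 0.2144]
orientation: [3.135, 0.001, 1.137]
wrist_force: [-1.0, -1.4, 0.0]
width: 0.0435
grasp_force: 0.0
```

move_arm(
  series=[0, -3, 0, 0, 0, -3, 0, 0, 0, -3, 0, 0, 0, -3, 0, 0],
)

```text
time: 33.5
tcp_pos: [0.3817, -0.4427, 0.2101]
orientation: [3.141, -0.001, 1.136]
wrist_force: [-1.1, -0.1, -1.4]
width: 0.0441
grasp_force: 0.0
```

```bash
python3 gate.py s10; python3 - <<'E'
from h import *
z=np.load('pics/s10.npz');im=z['im'];d=z['d']
C=np.array([.523,-.4875]);a=np.radians(65);Y=np.array([np.cos(a),np.sin(a)]);X=np.array([np.sin(a),-np.cos(a)])
h=cv2.cvtColor(im,cv2.COLOR_RGB2HSV)
for nm,b in(('blue',(h[...,0]>95)&(h[...,0]<125)&(h[...,1]>110)),('red',((h[...,0]<6)|(h[...,0]>174))&(h[...,1]>180)&(h[...,2]>120))):
    m=np.zeros_like(b);m[195:265,300:360]=1;N,l,st,ce=cv2.connectedComponentsWithStats((b&m).astype(np.uint8))
    for i in range(1,N):
        if st[i,4]>4:
            w=np.median([world('side',d,u,v) for v,u in zip(*np.where(l==i))],axis=0);r=w[:2]-C;print(nm,st[i],'X',r@X,'Y',r@Y,'z',w[2])
o=arm.observe();print(o['time'],o['tcp_pos'],o['wrist_force'])
E
```

```text
side0 [329 214   4   4   7] [330.7 215.7] [ 0.551 -0.448  0.069]
side0 [332 235   4   4   5] [333.8 236.4] [ 0.51  -0.534  0.069]
s10 [329 214   4   4   7] [330.7 215.7] [ 0.551 -0.447  0.067]
s10 [332 235   4   4   5] [333.8 236.4] [ 0.511 -0.534  0.068]
blue [324 221   6   8  33] X -0.0009525433863555448 Y 0.03191781230615163 z 0.049143068248479777
blue [326 242   8  11  59] X -0.0007986910701119609 Y -0.062053621948410805 z 0.04767889225147648
red [329 254   6   7  33] X -0.00017543944712155517 Y -0.09721978306535926 z 0.044819467834548044
33.55 [ 0.38161135 -0.44255679  0.20984889] [-0.44159807  0.34078864  0.13382602]
```

The pump has moved 12 mm toward the middle of the holder, it lies level, and both gates are shut. Handing in.

```bash
python3 -c "
from cell import arm
print(arm.close_job())"
```

```text
the job is handed in; nothing more can be done
None
```

I cocked the pump on the bench stop, and it now sits about centred in the snap holder with both gates shut and the gripper clear; I handed the job in at about 34 s, but no verdict came back.

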